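Put the spindle spacer rings back on their posts

ROBOT

A 6-joint arm with a two-finger parallel gripper is mounted at the origin on the work surface. World frame = base frame: x ahead of the robot, y to its left, z up, the work surface at z = 0. Lengths are in m, angles in rad, forces in N, time in s.
With the tool pointing down it reaches from about 0.275 to 0.85 m from the base axis. Payload 19 kg.
Tool frame: the origin (TCP) lies at the very end of the fingers, on their centre line; the grasp point (between the pads) lies tcp_to_grasp behind it (tcp_to_grasp is the distance from the TCP to the grasp point, in m); x points along the fingers, z is the direction in which the jaws open and shut, and the axes are right-handed (so a half turn about x gives the same grasp; the last joint's range is limited). The gripper opens to 85 mm and grips with 20 to 120 N. Pads are 22 mm wide; open, the fingers measure 114 mm over their backs; the gripper's body (76 mm by 85 mm) begins 54 mm behind the grasp point. The pads swing forward as they close: fully open they stand 13 mm farther back than shut.
Start: joints at [-1.338, 0.15, 1.437, -0, 1.554, -0.134], TCP at [0.206, -0.537, 0.231] pointing down, gripper open.
Joint ranges: [-2.8, 2.8], [-0.68, 2.1], [0.12, 2.68], [-1.39, 4.53], [0.16, 2.79], [-2.81, 2.81]. Speed limits (rad/s): [1.89, 1.89, 2.22, 3.01, 3.01, 3.01].

INTERFACE

Orientations are given as a rotation vector (axis times angle).
In Python, from cell import state, grab_frame, sign_off, tcp_to_grasp gives the robot as it stands.
- The arm moves only by the tool send_rows, never from a script. Its argument "deltas" is a list of rows, each a list of 6 numbers: the shift along the tool's x, y, z in m, then the turn, a rotation vector about the tool's x, y, z in rad. In form: [[dx, dy, dz, ax, ay, az], ...]. A call has 1 to 20 rows; each row shifts and turns the pose as measured when the row begins, along the tool's axes as they then stand; what a row does not reach is not made up. A row lasts 1/10 s, in which the tool goes at most 50 mm and 8.59 degrees, less where a joint would pass 70% of its speed; a pose out of reach is approached as far as the arm can. A call with a gripper value outside its range is refused whole. "gripper" is the closure in counts, from 0 (fully open) to 255 (shut), set as the call begins (left out, the last holds). The fingers move at their own pace and stop on an object; "force" is the grip in N (left out, the last holds). Time passes only in rows, so rows that do not move let the fingers close. It gives the time, the measured TCP pose, the force and the opening at its end, in the units of the state.
- state(): the state, without advancing time (a new reading comes with each control period).
- grab_frame(name): name is "scene" or "side" or "wrist"; returns a dict with "pixels" (480x640x3 uint8, red, green, blue), "fx", "fy", "cx", "cy" (pixels), "world_to_cam" (4x4, takes a point from world to camera coordinates). Camera axes: x right, y up, looking along -z (the intrinsics and any distortion apply to the point x, -y, -z); pixel columns grow to the right and rows downward; lengths in m; the calibration is good to about 2 mm. A picture is of the moment at which its call begins. There is no depth.
- sign_off(): hands the job in, once; it reports no verdict.
The state is a dict: "clock": time; "qpos": joint angles; "qvel": joint speeds; "effort": joint torques, N m; "eef_pos": TCP position; "ee_rot": TCP orientation; "wrist_force": force on the tool from outside, world axes, zero at the start; "ft_torque": the same for the moment, N m; "opening": finger opening in m.
Only numpy, scipy, OpenCV 4.12 (cv2) and the standard library are available. Lean on these libraries where they do the work, as an engineer would, in place of code of your own. Each camera call takes 0.05 s, during which the arm holds its last target.

TASK

Put the four aluminium spindle-moulder spacer rings away on their two stands: first the two wide-holed rings on the thick post, then the two narrow-holed rings on the thin post, on each post the bigger ring first, at the bottom, and the smaller one on top of it. Press each ring down firmly for a moment, so that it lies flat, before you fetch the next one. Leave the other loose things on the bench (hex nut, solid disc, wooden ring, roll of tape) where they lie, and let go of everything at the end.

Things in the scene. Friction and masses are not known exactly. Their poses are not given: they have to be found in the camera images.
- wide_big: Loose plain aluminium spacer ring, 60 mm outside diameter, round through-hole of 31 mm, 18 mm thick, lying flat on the bench, about 100 g. The big wide-holed ring: goes on the thick post, at the bottom, first of all. Origin: centre of its underside (on the hole's axis); z up along the axis; round, so yaw means nothing.
- wide_small: Loose plain aluminium spacer ring, 46 mm outside diameter, round through-hole of 31 mm, 18 mm thick, lying flat on the bench, about 50 g. The small wide-holed ring (thin-walled): goes on the thick post, on top of the big wide-holed one, second. Origin: centre of its underside (on the hole's axis); z up along the axis; round, so yaw means nothing.
- narrow_big: Loose plain aluminium spacer ring, 60 mm outside diameter, round through-hole of 19 mm, 18 mm thick, lying flat on the bench, about 120 g. The big narrow-holed ring (thick-walled): goes on the thin post, at the bottom, third. Origin: centre of its underside (on the hole's axis); z up along the axis; round, so yaw means nothing.
- narrow_small: Loose plain aluminium spacer ring, 46 mm outside diameter, round through-hole of 19 mm, 18 mm thick, lying flat on the bench, about 65 g. The small narrow-holed ring: goes on the thin post, on top of the big narrow-holed one, fourth. Origin: centre of its underside (on the hole's axis); z up along the axis; round, so yaw means nothing.
- thick_stand: Fixed storage stand: a round dark wooden base, 84 mm across and 20 mm high, with an upright round steel post in its centre, 22 mm in diameter, whose tip, 72 mm above the bench (52 mm above the base), is tapered over its last 12 mm. The thick post, for the wide-holed rings, which pass over it with 4.5 mm to spare all round. Fixed firmly to the bench; does not move. Origin: on the post's axis at the underside of the base (bench level); z up.
- thin_stand: Fixed storage stand: a round dark wooden base, 84 mm across and 20 mm high, with an upright round steel post in its centre, 10 mm in diameter, whose tip, 72 mm above the bench (52 mm above the base), is tapered over its last 12 mm. The thin post, for the narrow-holed rings, which pass over it with 4.5 mm to spare all round. Fixed firmly to the bench; does not move. Origin: on the post's axis at the underside of the base (bench level); z up.
- hex_nut: Big loose hexagonal steel nut, 46 mm across the flats, 24 mm thick, its bore plugged black. Not part of the job: leave it where it lies. Origin: centre of its underside.
- flange: Loose solid aluminium disc without a hole, 58 mm across, 16 mm thick. Not part of the job: leave it where it lies. Origin: centre of its underside.
- wood_ring: Loose turned wooden ring, 60 mm across, hole 40 mm, 14 mm thick. Not part of the job: leave it where it lies. Origin: centre of its underside.
- tape_roll: Loose roll of yellow tape, 66 mm across, hole 51 mm, 24 mm high, lying flat. Not part of the job: leave it where it lies. Origin: centre of its underside.
Not all that is in view belongs to the job. What is shaped like the wide_big but turquoise is not meant.

How it is judged:
By the outcome, as a careful person would: the job done as asked, in the order asked, and still so for the second after the job is handed in, with the robot touching nothing.
It also fails if it takes over 128 s, if anything falls off the work surface, if the arm or the gripper's body presses on something with over 40 N, if the wrist force passes 120 N, or if a joint passes its speed limit or range.

## Working session

There is one attempt and no reset: what is moved stays moved. The work goes in short steps, Python scripts to look and compute and a tool call to move; the robot and the scene stay as the last step left them, time stands still between calls to the robot, and variables do not carry over. Pictures are saved under pics/ and viewed, and the job is handed in when it is done.

Besides the shell and the picture viewer there is one more tool, called after "Emit:" by a JSON object that holds its "op" and its "data", one argument or row to a line. send_rows: Moves the arm, as the interface text tells. Its arguments: {"type":"object","properties":{"deltas":{"type":"array","items":{"type":"array","items":{"type":"number"}}},"gripper":{"type":"number"},"force":{"type":"number"}},"required":["deltas"]}

```bash
ls; mkdir -p pics; python3 - <<'E'
from cell import *
import cv2
print(state(), tcp_to_grasp)
for n in ["scene","side","wrist"]:
    f=grab_frame(n); cv2.imwrite(f"pics/{n}0.png",f["pixels"][:,:,::-1]); print(n,{k:v for k,v in f.items() if k!="pixels"})
E
```

```text
pics
{'clock': 0.0, 'qpos': array([-1.33800746e+00,  1.50976242e-01,  1.43800986e+00, -3.52645929e-05,
        1.55379596e+00, -1.33947976e-01]), 'qvel': array([ 2.65920527e-04, -4.85840570e-05,  2.90574121e-04, -1.16858291e-03,
       -1.76463249e-04, -2.94641944e-04]), 'effort': array([ 1.17159940e-03, -7.13059974e+01, -5.70877683e+01, -1.31997322e-04,
        9.10644099e-03,  2.68114371e-05]), 'eef_pos': array([ 0.20612119, -0.53652828,  0.23069156]), 'ee_rot': array([ 0.93570641,  1.36159909, -0.93443119]), 'wrist_force': array([-0.33043888, -0.62143093,  1.06526101]), 'ft_torque': array([0.05124749, 0.06048282, 0.0016993 ]), 'opening': 0.0858127057164963} 0.0187
scene {'fx': 442.34073640503243, 'fy': 442.34073640503243, 'cx': 313.96835974329474, 'cy': 239.40710363479195, 'world_to_cam': array([[-0.67869229,  0.73431569, -0.01253975,  0.33079235],
       [-0.58862024, -0.53366353,  0.60723097,  0.27064846],
       [ 0.43920722,  0.41950413,  0.7944264 , -1.09485131],
       [ 0.        ,  0.        ,  0.        ,  1.        ]])}
side {'fx': 443.49374132132016, 'fy': 443.49374132132016, 'cx': 324.9176190292488, 'cy': 237.7884948444168, 'world_to_cam': array([[-0.95635419, -0.29165048,  0.01807372,  0.48186801],
       [ 0.20435898, -0.62334205,  0.75477287, -0.11147635],
       [-0.20886377,  0.72552373,  0.65573718, -0.84424888],
       [ 0.        ,  0.        ,  0.        ,  1.        ]])}
wrist {'fx': 348.2668750146109, 'fy': 348.2668750146109, 'cx': 316.27721138312467, 'cy': 240.32086318564643, 'world_to_cam': array([[ 3.59126212e-01, -9.33288527e-01, -9.43660993e-04,
        -5.74467440e-01],
       [ 8.91674198e-01,  3.43411373e-01, -2.94933472e-01,
         3.97649485e-02],
       [ 2.75582089e-01,  1.05076902e-01,  9.55517324e-01,
        -3.80644253e-01],
       [ 0.00000000e+00,  0.00000000e+00,  0.00000000e+00,
         1.00000000e+00]])}
```

View pics/scene0.png

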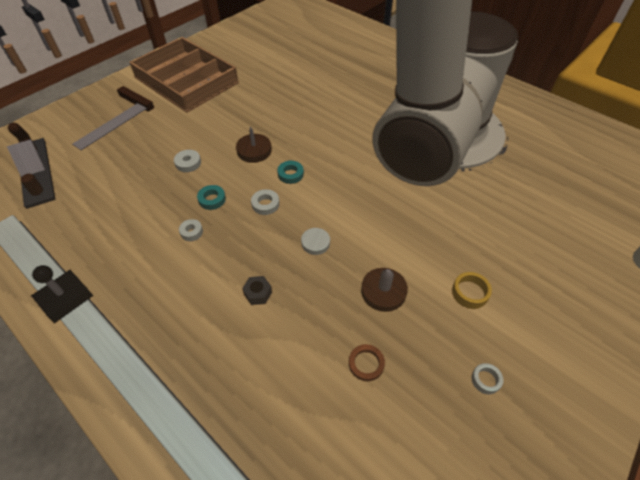

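View pics/side0.png

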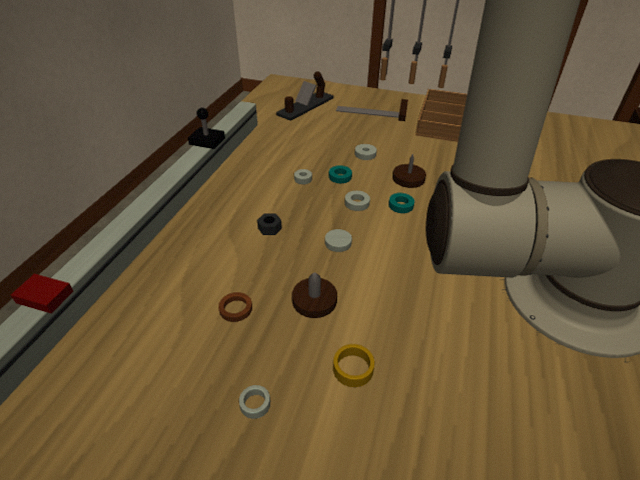

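View pics/wrist0.png

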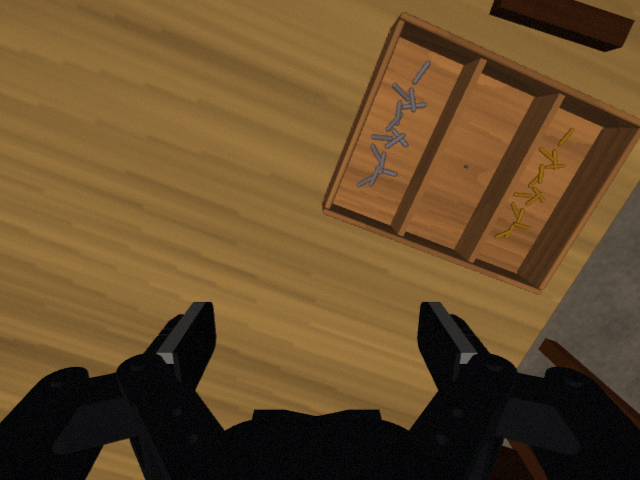

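```bash
cat > h.py <<'E'
import numpy as np, cv2
from cell import *
def ray(f,u,v,z):
    W=f["world_to_cam"];R=W[:3,:3];t=W[:3,3]
    d=R.T@np.array([(u-f["cx"])/f["fx"],-(v-f["cy"])/f["fy"],-1.]);o=-R.T@t
    return o+d*(z-o[2])/d[2]
def blob(f,u,v,r,mode):
    hsv=cv2.cvtColor(f["pixels"],cv2.COLOR_RGB2HSV)
    H,S,V=[hsv[:,:,i].astype(int) for i in range(3)]
    if mode=="grey": m=(S<75)&(V>70)
    elif mode=="dark": m=(V<75)
    elif mode=="any": m=~((H>=12)&(H<=25)&(S>85))
    m=m.astype(np.uint8)*255
    w=np.zeros_like(m);cv2.circle(w,(u,v),r,255,-1);m&=w
    cs,_=cv2.findContours(m,cv2.RETR_EXTERNAL,cv2.CHAIN_APPROX_NONE)
    c=max(cs,key=cv2.contourArea);hull=cv2.convexHull(c);M=cv2.moments(hull)
    return M["m10"]/M["m00"],M["m01"]/M["m00"],hull
E
cat > s1.py <<'E'
from h import *
fs={n:grab_frame(n) for n in("scene","side")}
P={"A":((265,201),(357,200)),"B":((187,160),(366,151)),"C":((190,229),(303,176)),"D":((487,378),(255,401)),"flange":((316,240),(338,240))}
for k,(a,b) in P.items():
    for n,(u,v) in zip(fs,(a,b)):
        cu,cv,h=blob(fs[n],u,v,24,"grey")
        p=ray(fs[n],cu,cv,.009)
        pts=np.array([ray(fs[n],x,y,.018) for x,y in h[:,0]])
        d=np.linalg.norm(pts[:,None]-pts[None],axis=2).max()
        print(k,n,round(cu,1),round(cv,1),p[:2].round(4),"maxd",d.round(4),cv2.boundingRect(h))
for k,a,b in(("thick",(385,285),(314,297)),("thin",(254,143),(409,176))):
    for n,(u,v) in zip(fs,(a,b)):
        crop=cv2.resize(fs[n]["pixels"][v-50:v+50,u-50:u+50],None,fx=4,fy=4,interpolation=cv2.INTER_CUBIC)
        cv2.imwrite(f"pics/{k}_{n}.png",crop[:,:,::-1])
S=[]
for k,(a,b) in P.items():
    r=[]
    for n,(u,v) in zip(fs,(a,b)):
        r.append(cv2.resize(fs[n]["pixels"][v-25:v+25,u-25:u+25],(150,150),interpolation=cv2.INTER_CUBIC))
    S.append(np.vstack(r))
cv2.imwrite("pics/crops.png",np.hstack(S)[:,:,::-1])
cv2.imwrite("pics/st.png",np.vstack([np.hstack([cv2.imread(f"pics/{k}_{n}.png")[50:350] for n in fs]) for k in("thick","thin")])[:600,:800])
E
python3 s1.py
```

```text
A scene 264.8 201.3 [ 0.4726 -0.1567] maxd 0.0729 (251, 189, 28, 26)
A side 356.8 200.3 [ 0.4725 -0.1555] maxd 0.0786 (345, 191, 25, 20)
B scene 187.0 160.1 [ 0.5052 -0.3849] maxd 0.0769 (174, 149, 27, 23)
B side 365.3 151.3 [ 0.5049 -0.3852] maxd 0.0837 (355, 144, 22, 16)
C scene 190.4 229.4 [ 0.6276 -0.2132] maxd 0.058 (179, 219, 24, 22)
C side 302.5 176.1 [ 0.6283 -0.2128] maxd 0.066 (294, 169, 18, 15)
D scene 487.2 378.1 [0.4962 0.3859] maxd 0.0514 (472, 363, 32, 31)
D side 254.0 401.2 [0.4968 0.3863] maxd 0.0524 (239, 385, 31, 34)
flange scene 315.2 240.6 [ 0.478  -0.0052] maxd 0.0657 (301, 228, 29, 27)
flange side 337.9 240.0 [ 0.4765 -0.0043] maxd 0.0707 (325, 229, 27, 23)
```

View pics/crops.png

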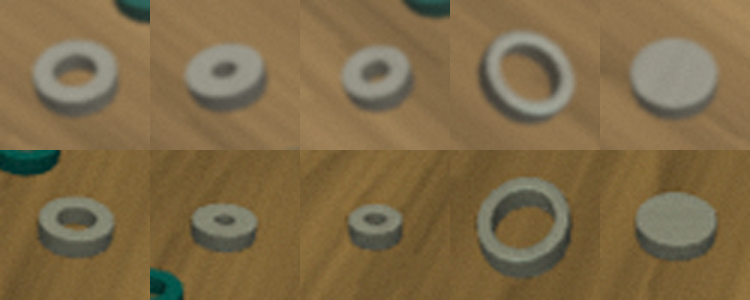

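View pics/st.png

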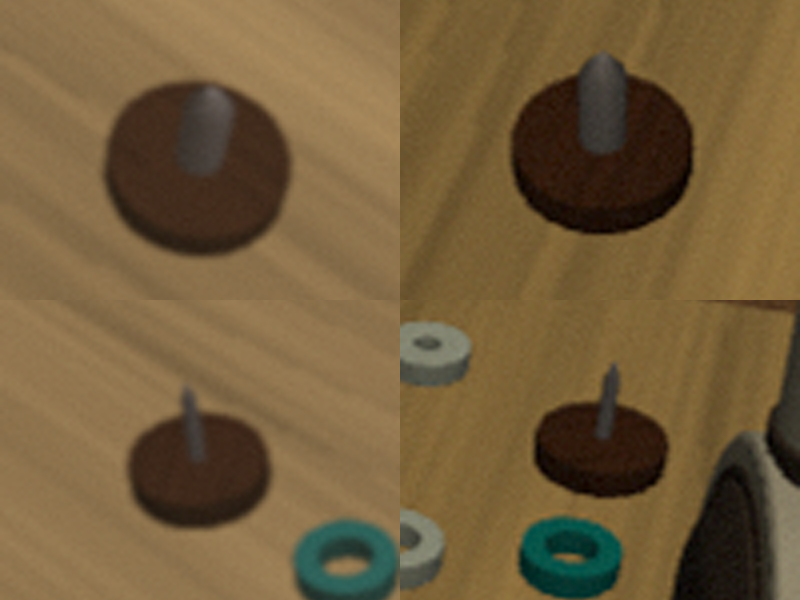

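wide_big = A at scene (265,201); narrow_big = B at (187,160); narrow_small = C at (190,229); wide_small = D at (487,378). The turquoise rings (211,196) and (290,171) and the flange (316,240), which has no hole, are excluded. Hole-to-diameter ratios in the crops fit this. Next I'll measure the stands.

```bash
cat > s2.py <<'E'
from h import *
fs={n:grab_frame(n) for n in("scene","side")}
for k,a,b,r in(("thick",(385,289),(314,297),29),("thin",(254,147),(409,176),26)):
    for n,(u,v) in zip(fs,(a,b)):
        f=fs[n];hsv=cv2.cvtColor(f["pixels"],cv2.COLOR_RGB2HSV).astype(int)
        m=((hsv[:,:,2]<100)&(hsv[:,:,1]>85)).astype(np.uint8)*255
        w=np.zeros_like(m);cv2.circle(w,(u,v),r,255,-1);m&=w
        cs,_=cv2.findContours(m,cv2.RETR_EXTERNAL,cv2.CHAIN_APPROX_NONE)
        h=cv2.convexHull(max(cs,key=cv2.contourArea));m2=np.zeros_like(m);cv2.drawContours(m2,[h],-1,255,-1)
        M=cv2.moments(h);p=ray(f,M["m10"]/M["m00"],M["m01"]/M["m00"],.010)
        print(k,n,(M["m10"]/M["m00"],M["m01"]/M["m00"]),cv2.boundingRect(h),p.round(4))
        g=f["pixels"].copy();cv2.drawContours(g,[h],-1,(255,0,0),1)
        cv2.imwrite(f"pics/h_{k}_{n}.png",cv2.resize(g[v-35:v+35,u-35:u+35],(280,280))[:,:,::-1])
cv2.imwrite("pics/hh.png",np.vstack([np.hstack([cv2.imread(f"pics/h_{k}_{n}.png") for n in fs]) for k in("thick","thin")]))
for n,u,v,z in(("scene",387.3,270,.070),("side",314.5,274.5,.070),("scene",250.8,127.5,.07),("side",412,155,.07)): print(n,ray(fs[n],u,v,z).round(4))
# gripper axes
from scipy.spatial.transform import Rotation as R
print(R.from_rotvec(state()["ee_rot"]).as_matrix().round(3))
E
python3 s2.py
```

```text
thick scene (383.7968553459119, 289.35482180293496) (361, 268, 47, 44) [0.4766 0.164  0.01  ]
thick side (314.00074858303924, 296.7936049620361) (291, 273, 47, 46) [0.4752 0.1637 0.01  ]
thin scene (253.40891353460668, 147.8958718422674) (236, 134, 36, 29) [ 0.3738 -0.3003  0.01  ]
thin side (408.6845771144278, 175.02885572139303) (392, 161, 34, 27) [ 0.3721 -0.3023  0.01  ]
scene [0.4749 0.1618 0.07  ]
side [0.4741 0.1647 0.07  ]
scene [ 0.373  -0.2991  0.07  ]
side [ 0.372  -0.2995  0.07  ]
[[-0.     0.933  0.359]
 [ 0.     0.359 -0.933]
 [-1.     0.    -0.   ]]
```

View pics/hh.png

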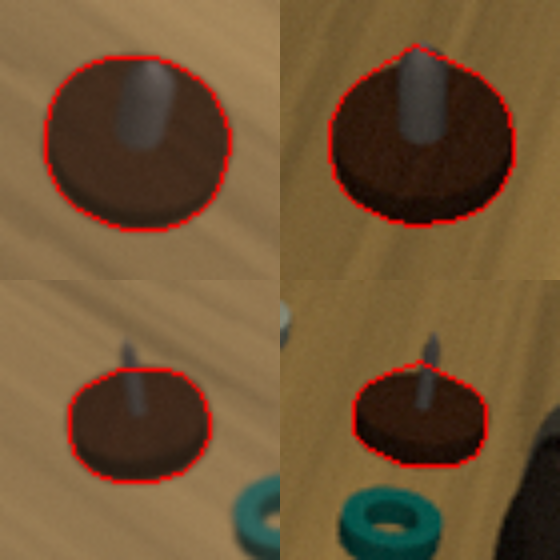

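```bash
cat > go.py <<'E'
import sys
from h import *
from scipy.spatial.transform import Rotation as R
# usage: go.py x y z [yaw of tool-y, deg] -> remaining tool shift and turn
s=state();t=np.array([float(a) for a in sys.argv[1:4]]);yaw=np.radians(float(sys.argv[4]) if len(sys.argv)>4 else 0)
M=R.from_rotvec(s["ee_rot"]).as_matrix()
y=np.array([np.cos(yaw),np.sin(yaw),0]);x=np.array([0,0,-1.]);T=np.c_[x,y,np.cross(x,y)]
print("clk",round(s["clock"],2),"pos",s["eef_pos"].round(4),"q",s["qpos"].round(2),"F",s["wrist_force"].round(1),"open",round(s["opening"],4))
print("tool shift mm",(M.T@(t-s["eef_pos"])*1000).round(1),"shift if turned",(T.T@(t-s["eef_pos"])*1000).round(1),"turn",R.from_matrix(M.T@T).as_rotvec().round(4))
E
python3 - <<'E'
from h import *
for n,p in(("scene",[(211,196),(290,171)]),("side",[(340,174),(401,202)])):
    f=grab_frame(n); print([ray(f,u,v,.009).round(3) for u,v in p])
E
python3 go.py 0.4725 -0.156 0.15
```

```text
[array([ 0.54 , -0.254,  0.009]), array([ 0.371, -0.182,  0.009])]
[array([ 0.541, -0.252,  0.009]), array([ 0.372, -0.182,  0.009])]
clk 0.45 pos [ 0.2062 -0.5367  0.2312] q [-1.34  0.15  1.44 -0.    1.55 -0.13] F [-0.5 -0.1  0.1] open 0.0858
tool shift mm [  81.3  385.1 -259.8] shift if turned [  81.2  266.3 -380.7] turn [ 3.668e-01 -2.000e-04  0.000e+00]
```

Emit:
{"op": "send_rows", "data": {
  "deltas": [
    [0,0,0,0.125,0,0],
    [0,0,0,0.125,0,0],
    [0,0,0,0.117,0,0],
    [0.008,0.0266,-0.0381,0,0,0],
    [0.008,0.0266,-0.0381,0,0,0],
    [0.008,0.0266,-0.0381,0,0,0],
    [0.008,0.0266,-0.0381,0,0,0],
    [0.008,0.0266,-0.0381,0,0,0],
    [0.008,0.0266,-0.0381,0,0,0],
    [0.008,0.0266,-0.0381,0,0,0],
    [0.008,0.0266,-0.0381,0,0,0],
    [0.008,0.0266,-0.0381,0,0,0],
    [0.008,0.0266,-0.0381,0,0,0],
    [0,0,0,0,0,0],
    [0,0,0,0,0,0]
  ],
  "gripper": 0,
  "force": 40
}}

```text
clock: 1.95
eef_pos: [0.4868, -0.1452, 0.1479]
ee_rot: [1.222, 1.198, -1.222]
wrist_force: [-0.4, -1.5, -0.1]
opening: 0.0854
```

```bash
python3 go.py 0.4725 -0.156 0.1; python3 - <<'E'
from h import *
f=grab_frame("wrist"); cv2.imwrite("pics/w1.png",f["pixels"][:,:,::-1])
E
```

```text
clk 1.95 pos [ 0.4868 -0.1452  0.1479] q [-0.44  0.05  1.72 -0.    1.37  1.15] F [-0.4 -1.5 -0.1] open 0.0854
tool shift mm [ 47.9 -14.2  11. ] shift if turned [ 47.9 -14.3  10.8] turn [-0.0181  0.0021 -0.002 ]
```

View pics/w1.png

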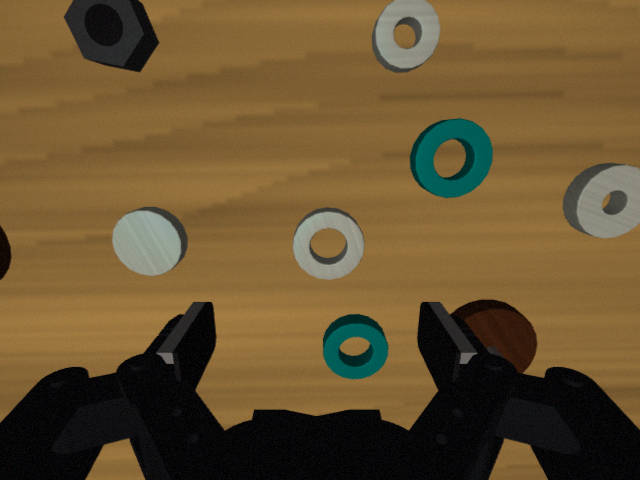

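The wrist view confirms the wide-holed ring at (328,244), with turquoise rings at (452,158) and (355,346) that stay put. I'll align, then descend.

Emit:
{"op": "send_rows", "data": {
  "deltas": [
    [0,-0.014,0.011,-0.018,0.002,-0.002],
    [0.02,0,0,0,0,0],
    [0.02,0,0,0,0,0],
    [0,0,0,0,0,0],
    [0,0,0,0,0,0]
  ]
}}

```text
clock: 2.5
eef_pos: [0.4703, -0.1617, 0.1092]
ee_rot: [1.214, 1.203, -1.213]
wrist_force: [-0.2, -0.2, 0.2]
opening: 0.0855
```

```bash
python3 go.py 0.4725 -0.156 0.002; python3 - <<'E'
from h import *
f=grab_frame("wrist"); 
hsv=cv2.cvtColor(f["pixels"],cv2.COLOR_RGB2HSV);cv2.imwrite("pics/w2.png",f["pixels"][:,:,::-1])
W=f["world_to_cam"];p=W@[.4725,-.156,.009,1];u=f["cx"]+f["fx"]*p[0]/-p[2];v=f["cy"]-f["fy"]*p[1]/-p[2];print(u,v)
cu,cv_,h=blob(f,int(u),int(v),60,"grey");print(cu,cv_,cv2.boundingRect(h),ray(f,cu,cv_,.009))
E
```

```text
clk 2.5 pos [ 0.4703 -0.1617  0.1092] q [-0.49  0.06  1.79 -0.    1.29  1.09] F [-0.2 -0.2  0.2] open 0.0855
tool shift mm [107.2   1.9  -5.9] shift if turned [107.2   2.2  -5.7] turn [-0.0069  0.0018 -0.0026]
307.93243522422284 236.71508692160202
306.35390396127883 239.46029168258818 (265, 200, 84, 81) [ 0.4704089  -0.15481409  0.009     ]
```

Emit:
{"op": "send_rows", "data": {
  "deltas": [
    [0.02,0.002,-0.006,-0.007,0.002,-0.003],
    [0.025,0,0,0,0,0],
    [0.025,0,0,0,0,0],
    [0.018,0,0,0,0,0],
    [0,0,0,0,0,0],
    [0,0,0,0,0,0]
  ]
}}

```text
clock: 3.15
eef_pos: [0.4756, -0.159, 0.0256]
ee_rot: [1.211, 1.199, -1.207]
wrist_force: [-0.4, 0.3, 0.6]
opening: 0.0856
```

```bash
python3 go.py 0.472 -0.156 0.002
```

```text
clk 3.15 pos [ 0.4756 -0.159   0.0256] q [-0.48  0.16  1.87 -0.    1.1   1.1 ] F [-0.4  0.3  0.6] open 0.0856
tool shift mm [23.6 -3.8 -3.1] shift if turned [23.6 -3.6 -3. ] turn [-0.002   0.0043 -0.0082]
```

Emit:
{"op": "send_rows", "data": {
  "deltas": [
    [0.008,-0.004,-0.003,-0.002,0.004,-0.008],
    [0.008,0,0,0,0,0],
    [0,0,0,0,0,0],
    [0,0,0,0,0,0]
  ]
}}

```text
clock: 3.55
eef_pos: [0.4728, -0.1566, 0.0115]
ee_rot: [1.209, 1.205, -1.208]
wrist_force: [-0.2, 0.1, 0.2]
opening: 0.0854
```

```bash
python3 go.py 0.472 -0.156 0.002
```

```text
clk 3.55 pos [ 0.4728 -0.1566  0.0115] q [-0.47  0.18  1.88 -0.    1.08  1.1 ] F [-0.2  0.1  0.2] open 0.0854
tool shift mm [ 9.5 -0.8 -0.7] shift if turned [ 9.5 -0.8 -0.6] turn [ 0.0001  0.0019 -0.0033]
```

Emit:
{"op": "send_rows", "data": {
  "deltas": [
    [0.009,-0.001,-0.001,0,0.002,-0.003],
    [0,0,0,0,0,0],
    [0,0,0,0,0,0]
  ]
}}

```text
clock: 3.85
eef_pos: [0.4719, -0.1557, 0.0021]
ee_rot: [1.209, 1.209, -1.209]
wrist_force: [0.4, 0.4, 0.7]
opening: 0.0858
```

Emit:
{"op": "send_rows", "data": {
  "deltas": [
    [0,0,0,0,0,0],
    [0,0,0,0,0,0],
    [0,0,0,0,0,0],
    [0,0,0,0,0,0],
    [0,0,0,0,0,0],
    [0,0,0,0,0,0]
  ],
  "gripper": 255,
  "force": 40
}}

```text
clock: 4.45
eef_pos: [0.472, -0.1557, 0.003]
ee_rot: [1.209, 1.208, -1.209]
wrist_force: [0.7, -0.5, -1.3]
opening: 0.0585
```

```bash
python3 go.py 0.472 -0.156 0.15;python3 - <<'E'
from h import *
f=grab_frame("wrist"); cv2.imwrite("pics/w3.png",f["pixels"][:,:,::-1])
E
```

```text
clk 4.45 pos [ 0.472  -0.1557  0.003 ] q [-0.47  0.19  1.89  0.    1.06  1.1 ] F [ 0.7 -0.5 -1.3] open 0.0585
tool shift mm [-1.47e+02  1.00e-01  3.00e-01] shift if turned [-147.    -0.     0.3] turn [ 0.0002  0.0002 -0.0009]
```

View pics/w3.png

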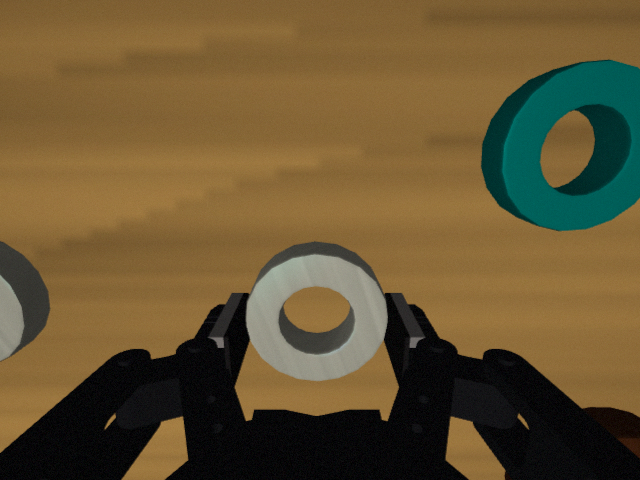

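Emit:
{"op": "send_rows", "data": {
  "deltas": [
    [-0.02,0,0,0,0,0],
    [-0.03,0,0,0,0,0],
    [-0.03,0,0,0,0,0],
    [-0.03,0,0,0,0,0],
    [-0.02,0,0,0,0,0],
    [0,0,-0.03,0,0,0],
    [0,0,-0.04,0,0,0],
    [0,0,-0.04,0,0,0],
    [0,0,-0.04,0,0,0],
    [0,0,-0.04,0,0,0],
    [0,0,-0.04,0,0,0],
    [0,0,-0.04,0,0,0],
    [0,0,-0.03,0,0,0],
    [0,0,0,0,0,0],
    [0,0,0,0,0,0]
  ],
  "force": 60
}}

```text
clock: 6.0
eef_pos: [0.4709, 0.1555, 0.1379]
ee_rot: [1.212, 1.208, -1.21]
wrist_force: [-0.0, -1.3, -1.4]
opening: 0.0577
```

```bash
python3 go.py 0.475 0.1637 0.10
```

```text
clk 6.0 pos [0.4709 0.1555 0.1379] q [0.16 0.04 1.75 0.   1.35 1.74] F [-0.  -1.3 -1.4] open 0.0577
tool shift mm [37.9  4.1 -8.2] shift if turned [37.9  4.1 -8.2] turn [-0.0022 -0.0006 -0.0012]
```

Emit:
{"op": "send_rows", "data": {
  "deltas": [
    [0.017,0.004,-0.008,-0.002,-0.001,-0.001],
    [0.02,0,0,0,0,0],
    [0,0,0,0,0,0],
    [0,0,0,0,0,0]
  ]
}}

```text
clock: 6.4
eef_pos: [0.4758, 0.161, 0.1008]
ee_rot: [1.211, 1.206, -1.211]
wrist_force: [-0.6, 0.4, -1.4]
opening: 0.0573
```

```bash
cat > look.py <<'E'
import sys
from h import *
# look.py tag x y z : crops of three views around point, with projected marks
tag=sys.argv[1];P=np.array([float(a) for a in sys.argv[2:5]]);o=[]
for n in("scene","side","wrist"):
    f=grab_frame(n);W=f["world_to_cam"];p=W@np.r_[P,1];u=int(f["cx"]+f["fx"]*p[0]/-p[2]);v=int(f["cy"]-f["fy"]*p[1]/-p[2])
    r=100 if n=="wrist" else 50
    g=cv2.copyMakeBorder(f["pixels"],120,120,120,120,cv2.BORDER_CONSTANT)
    o.append(cv2.resize(g[v+120-r:v+120+r,u+120-r:u+120+r],(260,260),interpolation=cv2.INTER_CUBIC)); print(n,"crop centre",u,v)
cv2.imwrite(f"pics/{tag}.png",np.hstack(o)[:,:,::-1])
E
python3 go.py 0.475 0.1637 0.10; python3 look.py p1 .475 .1637 .1
```

```text
clk 6.4 pos [0.4758 0.161  0.1008] q [ 0.17  0.08  1.79 -0.    1.27  1.75] F [-0.6  0.4 -1.4] open 0.0573
tool shift mm [ 0.8 -0.8 -2.7] shift if turned [ 0.8 -0.8 -2.7] turn [-0.0027  0.0008 -0.0012]
scene crop centre 390 260
side crop centre 314 261
wrist crop centre 310 303
```

View pics/p1.png

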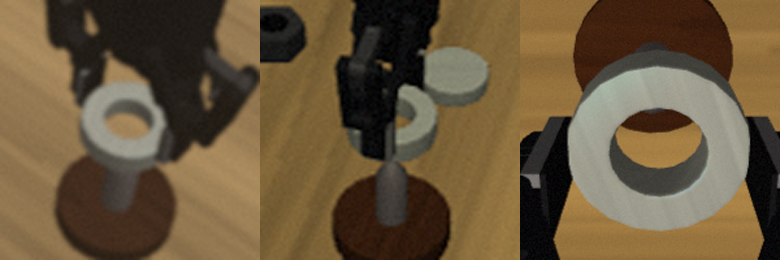

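```bash
cat > inhand.py <<'E'
import sys
from h import *
# inhand.py ztop_minus_tcp : fits ellipse to bright top face in wrist view
dz=float(sys.argv[1]);f=grab_frame("wrist");s=state();e=s["eef_pos"]
hsv=cv2.cvtColor(f["pixels"],cv2.COLOR_RGB2HSV).astype(int)
m=((hsv[:,:,1]<60)&(hsv[:,:,2]>125)).astype(np.uint8)*255
m=cv2.morphologyEx(m,cv2.MORPH_OPEN,np.ones((5,5)))
w=np.zeros_like(m);cv2.circle(w,(318,310),110,255,-1);m&=w
cs,h=cv2.findContours(m,cv2.RETR_CCOMP,cv2.CHAIN_APPROX_NONE)
i=max(range(len(cs)),key=lambda i:cv2.contourArea(cs[i]));el=cv2.fitEllipse(cv2.convexHull(cs[i]));print(el)
print("outer centre - tcp mm",((ray(f,*el[0],e[2]+dz)-e)*1000).round(1))
for j in range(len(cs)):
    if h[0][j][3]==i and cv2.contourArea(cs[j])>200:
        e2=cv2.fitEllipse(cs[j]);print("hole",e2,((ray(f,*e2[0],e[2]+dz)-e)*1000).round(1))
g=f["pixels"].copy();cv2.ellipse(g,el,(255,0,0),1);cv2.imwrite("pics/ih.png",g[200:420,180:460,::-1])
pts=np.array([ray(f,x,y,e[2]+dz) for x,y in cv2.ellipse2Poly(tuple(int(a) for a in el[0]),tuple(int(a/2) for a in el[1]),int(el[2]),0,360,10)])
print("extent",np.ptp(pts,axis=0).round(4))
E
python3 inhand.py 0.015
```

```text
((316.20867919921875, 316.7471618652344), (125.71476745605469, 140.9693145751953), 91.4264144897461)
outer centre - tcp mm [ 1.4 -0.3 15. ]
hole ((316.0871887207031, 319.5553283691406), (68.9419174194336, 77.33385467529297), 88.82392120361328) [ 0.1 -0.2 15. ]
extent [0.058  0.0582 0.    ]
```

View pics/ih.png

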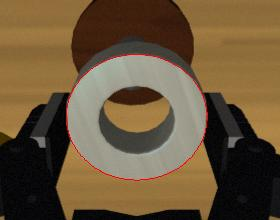

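Emit:
{"op": "send_rows", "data": {
  "deltas": [
    [0,-0.001,-0.003,-0.003,0.001,-0.001],
    [0.015,0,0,0,0,0],
    [0.02,0,0,0,0,0],
    [0,0,0,0,0,0]
  ]
}}

```text
clock: 7.0
eef_pos: [0.4759, 0.1651, 0.0678]
ee_rot: [1.212, 1.207, -1.204]
wrist_force: [-0.3, -0.4, -0.6]
opening: 0.0576
```

```bash
python3 go.py 0.4742 0.1637 0.03; python3 look.py p2 .475 .1637 .06
```

```text
clk 7.0 pos [0.4759 0.1651 0.0678] q [0.18 0.12 1.82 0.   1.2  1.75] F [-0.3 -0.4 -0.6] open 0.0576
tool shift mm [37.8 -1.9  1.4] shift if turned [37.8 -1.7  1.4] turn [ 0.001  -0.0016 -0.0052]
scene crop centre 387 273
side crop centre 314 277
wrist crop centre 319 297
```

View pics/p2.png

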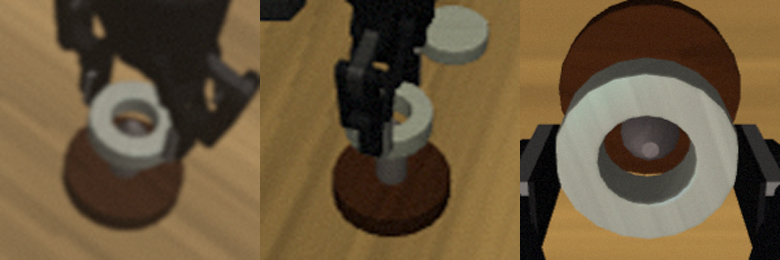

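The post tip shows inside the hole, nearly central, so I'll carry on down.

Emit:
{"op": "send_rows", "data": {
  "deltas": [
    [0.01,-0.001,0.001,0.001,-0.002,-0.005],
    [0.012,0,0,0,0,0],
    [0.012,0,0,0,0,0],
    [0,0,0,0,0,0],
    [0,0,0,0,0,0]
  ]
}}

```text
clock: 7.65
eef_pos: [0.4771, 0.1644, 0.0349]
ee_rot: [1.212, 1.206, -1.205]
wrist_force: [0.2, -1.0, -1.6]
opening: 0.0577
```

```bash
python3 go.py 0.4748 0.1637 0.023
```

```text
clk 7.65 pos [0.4771 0.1644 0.0349] q [ 0.18  0.16  1.85 -0.    1.13  1.75] F [ 0.2 -1.  -1.6] open 0.0577
tool shift mm [11.8 -2.4  0.7] shift if turned [11.9 -2.3  0.7] turn [-0.0001 -0.0003 -0.0052]
```

Emit:
{"op": "send_rows", "data": {
  "deltas": [
    [0.006,-0.002,0.001,0,0,-0.005],
    [0.005,0,0,0,0,0],
    [0.002,0,0,0,0,0],
    [0,0,0,0,0,0]
  ]
}}

```text
clock: 8.05
eef_pos: [0.4757, 0.1634, 0.0232]
ee_rot: [1.21, 1.209, -1.208]
wrist_force: [-0.7, 1.0, -1.9]
opening: 0.0576
```

```bash
python3 go.py 0.475 0.1637 0.023
```

```text
clk 8.05 pos [0.4757 0.1634 0.0232] q [0.18 0.17 1.86 0.   1.11 1.75] F [-0.7  1.  -1.9] open 0.0576
tool shift mm [ 0.2 -0.7 -0.3] shift if turned [ 0.2 -0.7 -0.3] turn [ 0.     -0.0006 -0.0015]
```

Emit:
{"op": "send_rows", "data": {
  "deltas": [
    [0.002,-0.0005,0,0,0,0],
    [0.001,0,0,0,0,0]
  ]
}}

```text
clock: 8.25
eef_pos: [0.4759, 0.1635, 0.023]
ee_rot: [1.211, 1.207, -1.206]
wrist_force: [-14.6, -2.4, 21.1]
opening: 0.0575
```

Emit:
{"op": "send_rows", "data": {
  "deltas": [
    [0.002,0,0,0,0,0],
    [0.002,0,0,0,0,0]
  ]
}}

```text
clock: 8.45
eef_pos: [0.476, 0.1635, 0.0228]
ee_rot: [1.211, 1.206, -1.205]
wrist_force: [-22.2, -4.6, 48.4]
opening: 0.0576
```

Emit:
{"op": "send_rows", "data": {
  "deltas": [
    [0.001,-0.0005,0,0,0,0],
    [0.001,-0.0005,0,0,0,0],
    [0.001,-0.0005,0,0,0,0],
    [0.001,-0.0005,0,0,0,0]
  ]
}}

```text
clock: 8.85
eef_pos: [0.4759, 0.1635, 0.023]
ee_rot: [1.214, 1.202, -1.201]
wrist_force: [-7.0, -2.4, 18.3]
opening: 0.0579
```

Emit:
{"op": "send_rows", "data": {
  "deltas": [
    [0,0,0,0,0,0],
    [0,0,0,0,0,0]
  ]
}}

```text
clock: 9.05
eef_pos: [0.4762, 0.1635, 0.0233]
ee_rot: [1.215, 1.202, -1.2]
wrist_force: [0.3, 0.0, -1.5]
opening: 0.058
```

Emit:
{"op": "send_rows", "data": {
  "deltas": [
    [0,0,0,0,0,0],
    [0,0,0,0,0,0],
    [0,0,0,0,0,0],
    [0,0,0,0,0,0]
  ],
  "gripper": 0
}}

```text
clock: 9.45
eef_pos: [0.4762, 0.1635, 0.0229]
ee_rot: [1.214, 1.202, -1.2]
wrist_force: [0.3, -0.9, 0.6]
opening: 0.0854
```

```bash
python3 go.py 0.475 0.1637 0.15; python3 look.py p3 .475 .1637 .03
```

```text
clk 9.45 pos [0.4762 0.1635 0.0229] q [ 0.18  0.17  1.87 -0.    1.1   1.75] F [ 0.3 -0.9  0.6] open 0.0854
tool shift mm [-127.1    0.3   -0.3] shift if turned [-127.1   -1.2   -0.2] turn [ 0.0008 -0.0007 -0.0115]
scene crop centre 385 282
side crop centre 314 289
wrist crop centre 315 312
```

View pics/p3.png

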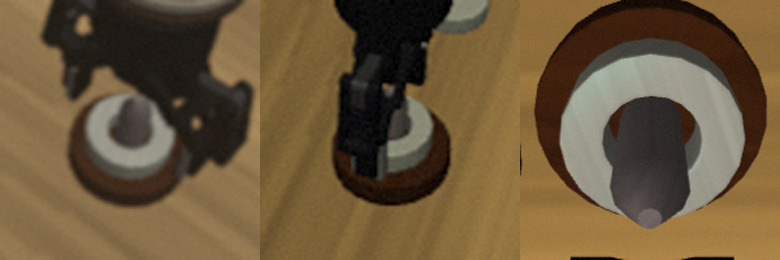

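The first ring is flat on the base and was pressed with 20–48 N. Next is the small wide ring D, scene (487,378).

Emit:
{"op": "send_rows", "data": {
  "deltas": [
    [-0.03,0,0,0.001,-0.001,-0.0115],
    [-0.035,0,0,0,0,0],
    [-0.035,0,0,0,0,0],
    [-0.01,0.003,-0.035,0,0,0],
    [0,0.004,-0.04,0,0,0],
    [0,0.004,-0.04,0,0,0],
    [0,0.004,-0.04,0,0,0],
    [0,0.004,-0.04,0,0,0],
    [0.01,0,-0.02,0,0,0],
    [0.02,0,0,0,0,0],
    [0,0,0,0,0,0],
    [0,0,0,0,0,0]
  ]
}}

```text
clock: 10.8
eef_pos: [0.4954, 0.3876, 0.1074]
ee_rot: [1.212, 1.208, -1.21]
wrist_force: [0.2, -1.0, 1.1]
opening: 0.0855
```

```bash
python3 go.py 0.4965 0.386 0.10;python3 look.py p4 .4965 .386 .01; python3 - <<'E'
from h import *
f=grab_frame("wrist"); W=f["world_to_cam"];p=W@[.4965,.386,.009,1];u=f["cx"]+f["fx"]*p[0]/-p[2];v=f["cy"]-f["fy"]*p[1]/-p[2];print(u,v)
cu,cv_,h=blob(f,int(u),int(v),60,"grey");print(cu,cv_,cv2.boundingRect(h),ray(f,cu,cv_,.009))
E
```

```text
clk 10.8 pos [0.4954 0.3876 0.1074] q [0.54 0.33 1.47 0.   1.34 2.11] F [ 0.2 -1.   1.1] open 0.0855
tool shift mm [7.4 1.1 1.6] shift if turned [7.4 1.1 1.6] turn [-0.002  -0.001  -0.0008]
scene crop centre 487 378
side crop centre 254 400
wrist crop centre 317 239
317.9375358169947 238.84203667734917
317.4490084216245 242.15490355881553 (286, 212, 64, 62) [0.49396943 0.38635936 0.009     ]
```

View pics/p4.png

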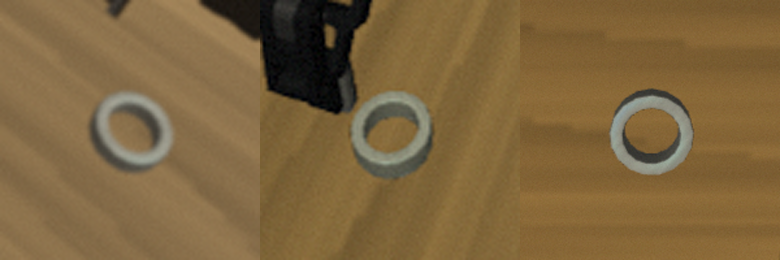

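Crop confirms D: thin wall, wide hole, plain aluminium. Descending.

Emit:
{"op": "send_rows", "data": {
  "deltas": [
    [0.02,0,0.001,-0.002,-0.001,-0.001],
    [0.025,0,0,0,0,0],
    [0.025,0,0,0,0,0],
    [0.015,0,0,0,0,0],
    [0,0,0,0,0,0]
  ]
}}

```text
clock: 11.5
eef_pos: [0.4986, 0.3856, 0.0252]
ee_rot: [1.218, 1.205, -1.205]
wrist_force: [-0.5, -0.2, -0.5]
opening: 0.0852
```

```bash
python3 go.py 0.4958 0.386 0.002
```

```text
clk 11.5 pos [0.4986 0.3856 0.0252] q [ 0.54  0.4   1.55 -0.    1.18  2.11] F [-0.5 -0.2 -0.5] open 0.0852
tool shift mm [23.2 -2.9 -0.3] shift if turned [23.2 -2.8 -0.4] turn [-0.0035 -0.0042 -0.0071]
```

Emit:
{"op": "send_rows", "data": {
  "deltas": [
    [0.012,-0.003,0,-0.0035,-0.004,-0.007],
    [0.01,0,0,0,0,0],
    [0,0,0,0,0,0],
    [0,0,0,0,0,0]
  ]
}}

```text
clock: 11.9
eef_pos: [0.4967, 0.3862, 0.0043]
ee_rot: [1.212, 1.209, -1.207]
wrist_force: [-0.1, -0.0, 0.4]
opening: 0.0853
```

```bash
python3 go.py 0.4958 0.386 0.002
```

```text
clk 11.9 pos [0.4967 0.3862 0.0043] q [0.54 0.42 1.57 0.   1.15 2.11] F [-0.1 -0.   0.4] open 0.0853
tool shift mm [ 2.3 -0.9  0.2] shift if turned [ 2.3 -0.9  0.2] turn [-0.     -0.0016 -0.0024]
```

Emit:
{"op": "send_rows", "data": {
  "deltas": [
    [0.002,-0.001,0,0,-0.0015,-0.0025],
    [0,0,0,0,0,0]
  ]
}}

```text
clock: 12.1
eef_pos: [0.4961, 0.3865, 0.0031]
ee_rot: [1.21, 1.209, -1.208]
wrist_force: [-0.4, -0.8, -1.3]
opening: 0.085
```

Emit:
{"op": "send_rows", "data": {
  "deltas": [
    [0,0,0,0,0,0],
    [0,0,0,0,0,0],
    [0,0,0,0,0,0],
    [0,0,0,0,0,0],
    [0,0,0,0,0,0],
    [0,0,0,0,0,0],
    [0,0,0,0,0,0]
  ],
  "gripper": 255,
  "force": 40
}}

```text
clock: 12.8
eef_pos: [0.4965, 0.3868, 0.0041]
ee_rot: [1.211, 1.209, -1.207]
wrist_force: [0.1, -0.3, 0.1]
opening: 0.0435
```

Emit:
{"op": "send_rows", "data": {
  "deltas": [
    [-0.02,0,0,0,0,0],
    [-0.03,0,0,0,0,0],
    [-0.035,0,0,0,0,0],
    [-0.035,0,0,0,0,0],
    [-0.025,0,0.01,0,0,0],
    [0,0,0.035,0,0,0],
    [0,-0.005,0.04,0,0,0],
    [0,-0.005,0.04,0,0,0],
    [0,-0.005,0.04,0,0,0],
    [0,-0.005,0.035,0,0,0],
    [0,0,0.02,0,0,0],
    [0,0,0,0,0,0],
    [0,0,0,0,0,0]
  ],
  "force": 60
}}

```text
clock: 14.1
eef_pos: [0.4741, 0.1588, 0.154]
ee_rot: [1.209, 1.208, -1.207]
wrist_force: [0.0, 0.5, -0.1]
opening: 0.0428
```

```bash
python3 go.py 0.4748 0.1637 0.12; python3 inhand.py 0.016; python3 look.py p5 .475 .1637 .1
```

```text
clk 14.1 pos [0.4741 0.1588 0.154 ] q [ 0.17  0.03  1.72 -0.    1.38  1.74] F [ 0.   0.5 -0.1] open 0.0428
tool shift mm [34.   0.6 -4.9] shift if turned [34.   0.7 -4.9] turn [ 0.0012 -0.0001 -0.0021]
((316.17010498046875, 317.9970397949219), (94.59068298339844, 105.4288558959961), 91.31106567382812)
outer centre - tcp mm [ 1.3 -0.4 16. ]
hole ((316.1445617675781, 319.0621643066406), (68.3874740600586, 76.5546875), 87.68003845214844) [ 0.8 -0.4 16. ]
extent [0.0437 0.043  0.    ]
scene crop centre 390 260
side crop centre 314 261
wrist crop centre 309 260
```

View pics/p5.png

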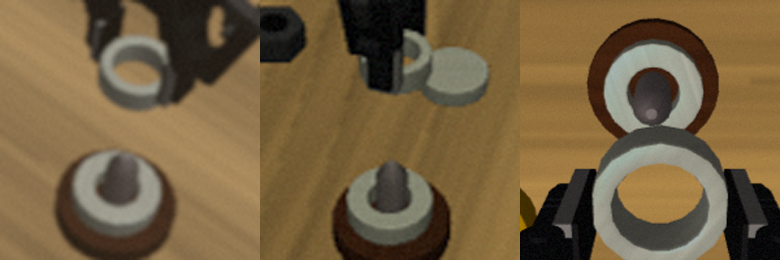

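Emit:
{"op": "send_rows", "data": {
  "deltas": [
    [0.02,0,-0.005,0.001,0,-0.002],
    [0.025,0,0,0,0,0],
    [0.022,0,0,0,0,0],
    [0,0,0,0,0,0],
    [0,0,0,0,0,0]
  ]
}}

```text
clock: 14.8
eef_pos: [0.4745, 0.1684, 0.0855]
ee_rot: [1.205, 1.212, -1.203]
wrist_force: [-0.2, 1.2, 0.7]
opening: 0.0429
```

```bash
python3 go.py 0.4748 0.1637 0.075
```

```text
clk 14.8 pos [0.4745 0.1684 0.0855] q [0.19 0.1  1.8  0.   1.24 1.75] F [-0.2  1.2  0.7] open 0.0429
tool shift mm [10.5  0.3  4.7] shift if turned [10.5  0.3  4.7] turn [ 0.007  -0.0005 -0.0005]
```

Emit:
{"op": "send_rows", "data": {
  "deltas": [
    [0.004,0,0.0045,0.007,0,0],
    [0.006,0,0,0,0,0],
    [0,0,0,0,0,0],
    [0,0,0,0,0,0]
  ]
}}

```text
clock: 15.2
eef_pos: [0.4758, 0.1641, 0.0775]
ee_rot: [1.212, 1.207, -1.206]
wrist_force: [-1.5, 0.2, -0.6]
opening: 0.0429
```

```bash
python3 go.py 0.4748 0.1637 0.06;  python3 look.py p6 .475 .1637 .07
```

```text
clk 15.2 pos [0.4758 0.1641 0.0775] q [0.18 0.11 1.81 0.   1.22 1.75] F [-1.5  0.2 -0.6] open 0.0429
tool shift mm [17.5 -1.1  0.4] shift if turned [17.5 -1.   0.4] turn [-0.0001 -0.0011 -0.004 ]
scene crop centre 388 270
side crop centre 314 274
wrist crop centre 316 297
```

View pics/p6.png

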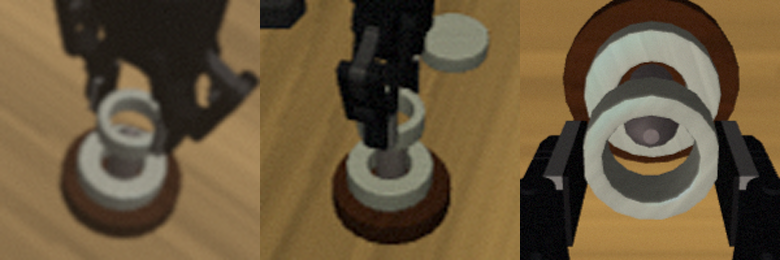

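Emit:
{"op": "send_rows", "data": {
  "deltas": [
    [0.01,-0.001,0,0,-0.001,-0.004],
    [0.01,0,0,0,0,0],
    [0.008,0,0,0,0,0],
    [0,0,0,0,0,0]
  ]
}}

```text
clock: 15.75
eef_pos: [0.4744, 0.1641, 0.0466]
ee_rot: [1.209, 1.21, -1.21]
wrist_force: [-0.5, -0.1, 0.0]
opening: 0.043
```

```bash
python3 go.py 0.4748 0.1637 0.042
```

```text
clk 15.75 pos [0.4744 0.1641 0.0466] q [0.18 0.14 1.84 0.   1.16 1.75] F [-0.5 -0.1  0. ] open 0.043
tool shift mm [4.6 0.4 0.4] shift if turned [4.6 0.4 0.4] turn [0.0001 0.0001 0.0009]
```

Emit:
{"op": "send_rows", "data": {
  "deltas": [
    [0.003,0,0,0,0,0.001],
    [0.002,0,0,0,0,0],
    [0,0,0,0,0,0]
  ]
}}

```text
clock: 16.05
eef_pos: [0.4745, 0.1642, 0.0424]
ee_rot: [1.209, 1.209, -1.209]
wrist_force: [0.4, 0.5, -1.0]
opening: 0.0429
```

Emit:
{"op": "send_rows", "data": {
  "deltas": [
    [0.001,0,0,0,0,0],
    [0.001,0,0,0,0,0]
  ]
}}

```text
clock: 16.25
eef_pos: [0.4747, 0.1642, 0.0421]
ee_rot: [1.209, 1.209, -1.208]
wrist_force: [-12.0, -3.4, 25.7]
opening: 0.043
```

Emit:
{"op": "send_rows", "data": {
  "deltas": [
    [0.0012,-0.0003,0,0,0,0],
    [0.0013,-0.0003,0,0,0,0],
    [0.0013,-0.0003,0,0,0,0],
    [0.0013,-0.0003,0,0,0,0]
  ]
}}

```text
clock: 16.65
eef_pos: [0.4747, 0.1642, 0.0421]
ee_rot: [1.211, 1.206, -1.205]
wrist_force: [-8.5, -3.2, 24.1]
opening: 0.043
```

Emit:
{"op": "send_rows", "data": {
  "deltas": [
    [0,0,0,0,0,0],
    [0,0,0,0,0,0]
  ]
}}

```text
clock: 16.85
eef_pos: [0.475, 0.1643, 0.0427]
ee_rot: [1.212, 1.205, -1.204]
wrist_force: [-0.4, 1.3, -0.3]
opening: 0.0431
```

Emit:
{"op": "send_rows", "data": {
  "deltas": [
    [0,0,0,0,0,0],
    [0,0,0,0,0,0],
    [0,0,0,0,0,0],
    [0,0,0,0,0,0],
    [0,0,0,0,0,0]
  ],
  "gripper": 0
}}

```text
clock: 17.35
eef_pos: [0.475, 0.1643, 0.0422]
ee_rot: [1.212, 1.205, -1.204]
wrist_force: [-0.5, -0.0, -0.2]
opening: 0.0852
```

Emit:
{"op": "send_rows", "data": {
  "deltas": [
    [-0.02,0,0,0,0,0],
    [-0.03,0,0,0,0,0],
    [-0.035,0,0,0,0,0],
    [-0.02,0,0,0,0,0],
    [0,0,0,0,0,0]
  ]
}}

```text
clock: 17.85
eef_pos: [0.4735, 0.1641, 0.15]
ee_rot: [1.21, 1.207, -1.206]
wrist_force: [0.5, 0.3, -0.4]
opening: 0.0857
```

```bash
python3 go.py 0.505 -0.385 0.14;  python3 look.py p7 .475 .1637 .05
```

```text
clk 17.85 pos [0.4735 0.1641 0.15  ] q [ 0.18  0.04  1.73 -0.    1.37  1.75] F [ 0.5  0.3 -0.4] open 0.0857
tool shift mm [ 10.4  31.1 549.1] shift if turned [ 10.   31.5 549.1] turn [ 0.0006  0.0005 -0.0034]
scene crop centre 386 276
side crop centre 314 281
wrist crop centre 316 237
```

View pics/p7.png

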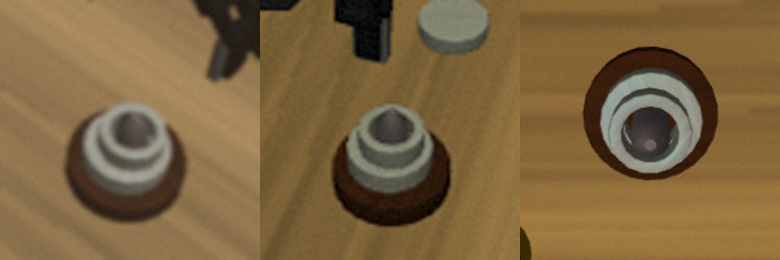

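Both wide rings are seated and flat, with the small one on top. Next is narrow_big B at scene (187,160): move 549 mm along tool z.

Emit:
{"op": "send_rows", "data": {
  "deltas": [
    [0,0,0.03,0,0,-0.003],
    [0,0.003,0.045,0,0,0],
    [0,0.003,0.045,0,0,0],
    [0,0.003,0.045,0,0,0],
    [0,0.003,0.045,0,0,0],
    [0,0.003,0.045,0,0,0],
    [0,0.003,0.045,0,0,0],
    [0,0.003,0.045,0,0,0],
    [0,0.003,0.045,0,0,0],
    [0,0.003,0.045,0,0,0],
    [0,0.003,0.045,0,0,0],
    [0,0.003,0.035,0,0,0],
    [0,0,0.02,0,0,0],
    [0,0,0,0,0,0],
    [0,0,0,0,0,0]
  ]
}}

```text
clock: 19.5
eef_pos: [0.4978, -0.3896, 0.1201]
ee_rot: [1.203, 1.244, -1.224]
wrist_force: [-0.4, 1.1, 0.0]
opening: 0.0855
```

```bash
python3 go.py 0.505 -0.385 0.1;python3 look.py p8 .505 -.385 .01;
```

```text
clk 19.5 pos [ 0.4978 -0.3896  0.1201] q [-0.78  0.35  1.42 -0.01  1.4   0.79] F [-0.4  1.1  0. ] open 0.0855
tool shift mm [19.9  7.8 -4.3] shift if turned [20.1  7.2 -4.6] turn [ 0.0024 -0.0138  0.0313]
scene crop centre 186 159
side crop centre 365 150
wrist crop centre 312 221
```

View pics/p8.png

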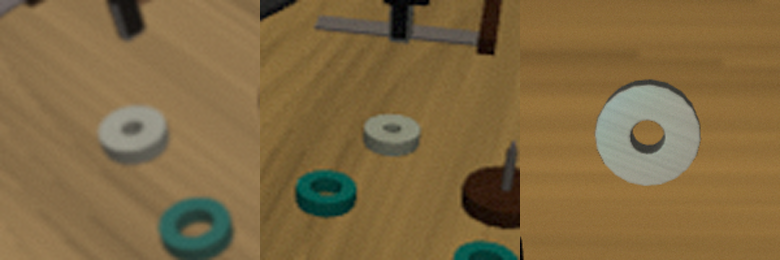

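Crop confirms B: big, narrow hole, aluminium.

Emit:
{"op": "send_rows", "data": {
  "deltas": [
    [0.01,0.006,-0.004,0.0024,-0.014,0.031],
    [0.01,0,0,0,0,0],
    [0,0,0,0,0,0],
    [0,0,0,0,0,0]
  ]
}}

```text
clock: 20.05
eef_pos: [0.5048, -0.382, 0.1014]
ee_rot: [1.205, 1.209, -1.206]
wrist_force: [-0.3, 0.3, -0.6]
opening: 0.0855
```

```bash
python3 go.py 0.5045 -0.385 0.002;python3 - <<'E'
from h import *
f=grab_frame("wrist"); W=f["world_to_cam"];p=W@[.505,-.385,.009,1];u=f["cx"]+f["fx"]*p[0]/-p[2];v=f["cy"]-f["fy"]*p[1]/-p[2];print(u,v)
cu,cv_,h=blob(f,int(u),int(v),60,"grey");print(cu,cv_,cv2.boundingRect(h),ray(f,cu,cv_,.009))
E
```

```text
clk 20.05 pos [ 0.5048 -0.382   0.1014] q [-0.77  0.34  1.47 -0.    1.33  0.8 ] F [-0.3  0.3 -0.6] open 0.0855
tool shift mm [99.5 -0.4  2.8] shift if turned [99.4 -0.3  3. ] turn [ 0.0049  0.0019 -0.0013]
319.9757116421904 242.24168048540454
317.0780199571915 245.2569413041512 (274, 205, 87, 82) [ 0.50273393 -0.38295     0.009     ]
```

Emit:
{"op": "send_rows", "data": {
  "deltas": [
    [0.02,-0.001,0.002,0.005,0.002,-0.001],
    [0.025,0,0,0,0,0],
    [0.025,0,0,0,0,0],
    [0.01,0,0,0,0,0],
    [0,0,0,0,0,0]
  ]
}}

```text
clock: 20.6
eef_pos: [0.5049, -0.3856, 0.0222]
ee_rot: [1.208, 1.206, -1.209]
wrist_force: [0.6, 0.6, 0.9]
opening: 0.0856
```

```bash
python3 go.py 0.5043 -0.3843 0.002
```

```text
clk 20.6 pos [ 0.5049 -0.3856  0.0222] q [-0.77  0.42  1.54 -0.    1.18  0.8 ] F [0.6 0.6 0.9] open 0.0856
tool shift mm [20.2 -0.7 -1.4] shift if turned [20.2 -0.6 -1.3] turn [ 0.0001  0.0027 -0.002 ]
```

Emit:
{"op": "send_rows", "data": {
  "deltas": [
    [0.009,-0.001,-0.001,0,0.0027,-0.002],
    [0.009,0,0,0,0,0],
    [0,0,0,0,0,0],
    [0,0,0,0,0,0]
  ]
}}

```text
clock: 21.0
eef_pos: [0.5049, -0.3856, 0.0058]
ee_rot: [1.209, 1.206, -1.208]
wrist_force: [0.2, 0.3, 0.4]
opening: 0.0856
```

```bash
python3 go.py 0.5043 -0.3843 0.002
```

```text
clk 21.0 pos [ 0.5049 -0.3856  0.0058] q [-0.77  0.43  1.55 -0.    1.15  0.8 ] F [0.2 0.3 0.4] open 0.0856
tool shift mm [ 3.8 -0.7 -1.3] shift if turned [ 3.8 -0.6 -1.3] turn [ 0.0002  0.0021 -0.0021]
```

Emit:
{"op": "send_rows", "data": {
  "deltas": [
    [0.0035,-0.001,-0.001,0,0.002,-0.002],
    [0,0,0,0,0,0]
  ]
}}

```text
clock: 21.2
eef_pos: [0.5041, -0.3847, 0.0028]
ee_rot: [1.209, 1.208, -1.209]
wrist_force: [0.1, 0.0, 0.7]
opening: 0.0856
```

Emit:
{"op": "send_rows", "data": {
  "deltas": [
    [0,0,0,0,0,0],
    [0,0,0,0,0,0],
    [0,0,0,0,0,0],
    [0,0,0,0,0,0],
    [0,0,0,0,0,0],
    [0,0,0,0,0,0]
  ],
  "gripper": 255,
  "force": 50
}}

```text
clock: 21.8
eef_pos: [0.5045, -0.385, 0.0039]
ee_rot: [1.209, 1.207, -1.209]
wrist_force: [0.1, 0.1, -0.1]
opening: 0.0572
```

Emit:
{"op": "send_rows", "data": {
  "deltas": [
    [-0.02,0,0,0,0,0],
    [-0.03,0,0,0,0,0],
    [-0.035,0,0,0,0,0],
    [-0.035,0,0,0,0,0],
    [-0.025,0,0,0,0,0],
    [0,-0.03,-0.018,0,0,0],
    [0,-0.035,-0.022,0,0,0],
    [0,-0.035,-0.022,0,0,0],
    [0,-0.025,-0.018,0,0,0],
    [0,0,0,0,0,0],
    [0,0,0,0,0,0]
  ],
  "force": 60
}}

```text
clock: 22.9
eef_pos: [0.3743, -0.3013, 0.1527]
ee_rot: [1.209, 1.209, -1.209]
wrist_force: [-0.2, -0.3, -1.2]
opening: 0.0563
```

```bash
python3 go.py 0.3725 -0.3003 0.1;python3 inhand.py 0.015; python3 look.py p9 .373 -.3 .1
```

```text
clk 22.9 pos [ 0.3743 -0.3013  0.1527] q [-0.84 -0.01  1.77 -0.    1.38  0.73] F [-0.2 -0.3 -1.2] open 0.0563
tool shift mm [52.7 -1.8 -1.1] shift if turned [52.7 -1.8 -1. ] turn [ 0.0004  0.0005 -0.0002]
((316.1861267089844, 315.2532043457031), (125.36394500732422, 139.3690643310547), 90.71385192871094)
outer centre - tcp mm [ 1.9 -0.1 15. ]
hole ((316.15814208984375, 318.55084228515625), (43.4525146484375, 48.7442512512207), 88.500244140625) [ 0.4 -0.1 15. ]
extent [0.058  0.0574 0.    ]
scene crop centre 248 116
side crop centre 413 143
wrist crop centre 313 265
```

View pics/p9.png

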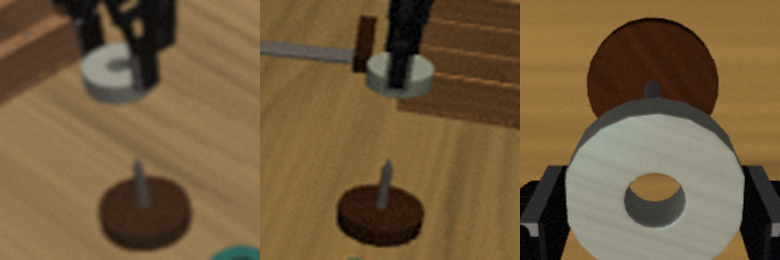

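Emit:
{"op": "send_rows", "data": {
  "deltas": [
    [0.02,-0.002,-0.001,0,0,0],
    [0.025,0,0,0,0,0],
    [0.02,0,0,0,0,0],
    [0,0,0,0,0,0],
    [0,0,0,0,0,0]
  ]
}}

```text
clock: 23.6
eef_pos: [0.3752, -0.3024, 0.085]
ee_rot: [1.208, 1.211, -1.208]
wrist_force: [0.2, -0.6, -0.5]
opening: 0.0569
```

```bash
python3 go.py 0.372 -0.3003 0.075; python3 look.py p10 .373 -.3 .09
```

```text
clk 23.6 pos [ 0.3752 -0.3024  0.085 ] q [-0.84  0.06  1.85 -0.    1.24  0.73] F [ 0.2 -0.6 -0.5] open 0.0569
tool shift mm [10.  -3.2 -2.1] shift if turned [10.  -3.2 -2.1] turn [ 0.0016 -0.001   0.001 ]
scene crop centre 249 120
side crop centre 412 147
wrist crop centre 310 312
```

View pics/p10.png

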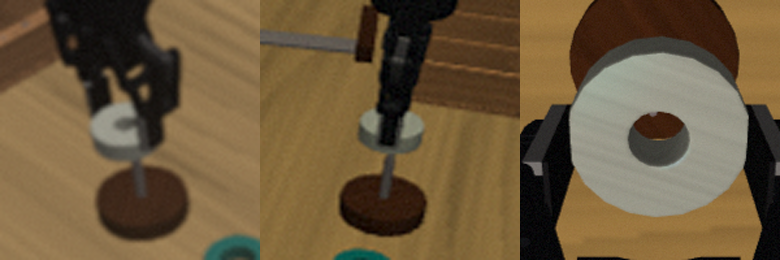

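Emit:
{"op": "send_rows", "data": {
  "deltas": [
    [0.002,-0.003,-0.002,0.0016,-0.001,0.001],
    [0.004,0,0,0,0,0],
    [0,0,0,0,0,0],
    [0,0,0,0,0,0]
  ]
}}

```text
clock: 24.15
eef_pos: [0.3726, -0.301, 0.081]
ee_rot: [1.208, 1.204, -1.209]
wrist_force: [0.5, 0.3, -0.6]
opening: 0.0566
```

```bash
python3 go.py 0.372 -0.3003 0.07; python3 look.py p11 .373 -.3 .07; python3 - <<'E'
from h import *
f=grab_frame("wrist");cv2.imwrite("pics/w11.png",cv2.resize(f["pixels"][220:420,220:420],(600,600))[:,:,::-1])
E
```

```text
clk 24.15 pos [ 0.3726 -0.301   0.081 ] q [-0.84  0.05  1.86 -0.    1.22  0.73] F [ 0.5  0.3 -0.6] open 0.0566
tool shift mm [11.  -0.7 -0.7] shift if turned [11.  -0.6 -0.7] turn [-0.0001  0.0035 -0.0032]
scene crop centre 250 127
side crop centre 411 154
wrist crop centre 313 291
```

View pics/w11.png

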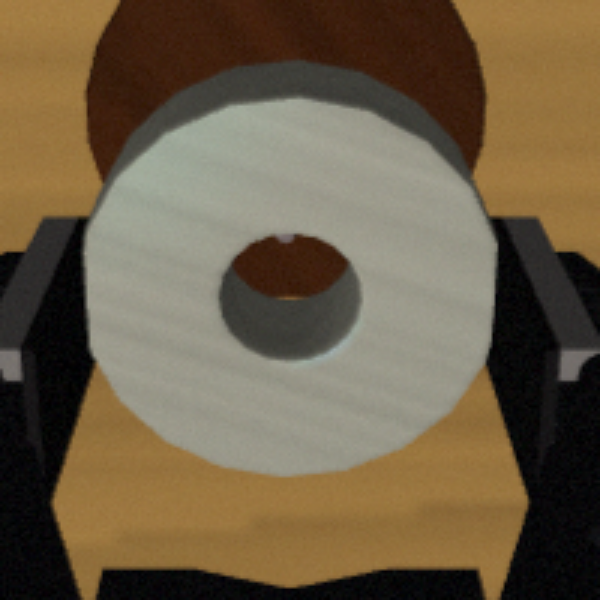

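View pics/p11.png

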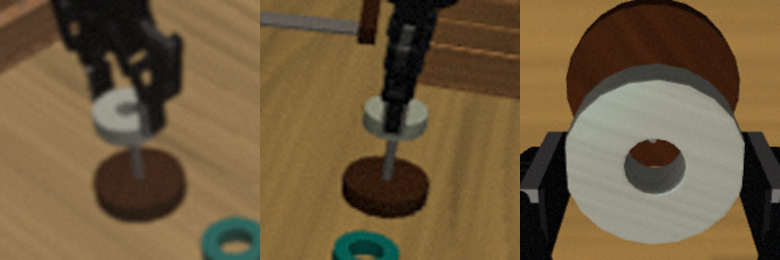

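```bash
python3 - <<'E'
from h import *
f=grab_frame("wrist");a=ray(f,315.3,299.5,.0715);b=ray(f,317,318.8,.096);c=ray(f,317,316.5,.096);print(a,b,c)
E
```

```text
[ 0.3696751  -0.30073596  0.0715    ] [ 0.37308644 -0.30142669  0.096     ] [ 0.37416073 -0.30142558  0.096     ]
```

Emit:
{"op": "send_rows", "data": {
  "deltas": [
    [0.004,-0.002,-0.001,0,0.0035,-0.003],
    [0.007,0,0,0,0,0],
    [0,0,0,0,0,0],
    [0,0,0,0,0,0]
  ]
}}

```text
clock: 24.8
eef_pos: [0.3703, -0.2998, 0.0686]
ee_rot: [1.21, 1.21, -1.209]
wrist_force: [0.2, 0.3, -0.5]
opening: 0.0568
```

```bash
python3 go.py 0.371 -0.3003 0.06; python3 - <<'E'
from h import *
f=grab_frame("wrist");cv2.imwrite("pics/w12.png",cv2.resize(f["pixels"][260:380,260:380],(480,480))[:,:,::-1])
E
```

```text
clk 24.8 pos [ 0.3703 -0.2998  0.0686] q [-0.84  0.06  1.88  0.    1.2   0.73] F [ 0.2  0.3 -0.5] open 0.0568
tool shift mm [8.6 0.7 0.5] shift if turned [8.6 0.7 0.5] turn [-0.0001 -0.0008  0.0006]
```

View pics/w12.png

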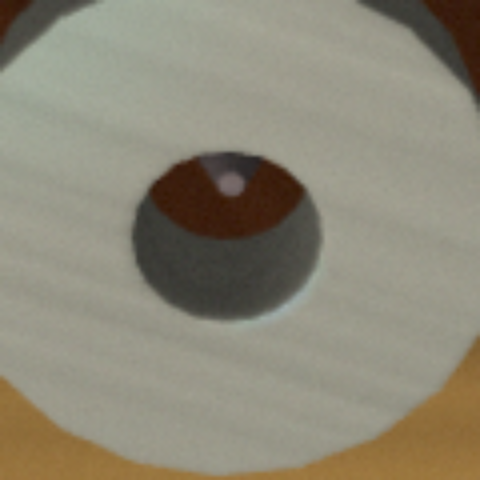

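Tip at crop (231,184), expected axis about (228,190): centred to under 1 mm. Lowering.

Emit:
{"op": "send_rows", "data": {
  "deltas": [
    [0.01,0,0.0005,0,-0.001,0],
    [0.012,0,0,0,0,0],
    [0.012,0,0,0,0,0],
    [0,0,0,0,0,0],
    [0,0,0,0,0,0]
  ]
}}

```text
clock: 25.35
eef_pos: [0.37, -0.3, 0.0308]
ee_rot: [1.209, 1.211, -1.21]
wrist_force: [-0.5, 0.5, -0.6]
opening: 0.0565
```

```bash
python3 go.py 0.371 -0.3003 0.024; python3 look.py p13 .372 -.3 .05
```

```text
clk 25.35 pos [ 0.37   -0.3     0.0308] q [-0.84  0.11  1.91 -0.    1.12  0.73] F [-0.5  0.5 -0.6] open 0.0565
tool shift mm [6.8 1.  0.3] shift if turned [6.8 1.  0.3] turn [-0.0001 -0.0007  0.0014]
scene crop centre 251 134
side crop centre 410 161
wrist crop centre 315 320
```

View pics/p13.png

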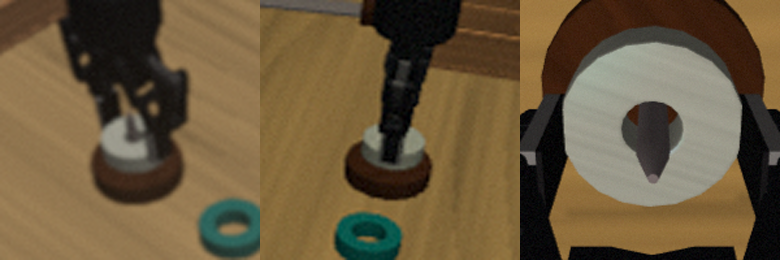

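Emit:
{"op": "send_rows", "data": {
  "deltas": [
    [0.004,0.001,0,0,-0.001,0.001],
    [0.0025,0,0,0,0,0],
    [0,0,0,0,0,0]
  ]
}}

```text
clock: 25.8
eef_pos: [0.3716, -0.3006, 0.0252]
ee_rot: [1.208, 1.206, -1.209]
wrist_force: [-0.5, -0.2, -0.4]
opening: 0.0566
```

Emit:
{"op": "send_rows", "data": {
  "deltas": [
    [0.001,0,0,0,0,0],
    [0.001,0,0,0,0,0]
  ]
}}

```text
clock: 26.0
eef_pos: [0.3718, -0.3007, 0.0238]
ee_rot: [1.208, 1.206, -1.209]
wrist_force: [-7.9, 7.8, 26.8]
opening: 0.0563
```

Emit:
{"op": "send_rows", "data": {
  "deltas": [
    [0.0012,-0.0003,0,0,0,0],
    [0.0013,-0.0003,0,0,0,0],
    [0.0013,-0.0003,0,0,0,0],
    [0.0013,-0.0003,0,0,0,0]
  ]
}}

```text
clock: 26.4
eef_pos: [0.3718, -0.3007, 0.0238]
ee_rot: [1.208, 1.203, -1.208]
wrist_force: [-6.0, 8.5, 25.4]
opening: 0.0564
```

Emit:
{"op": "send_rows", "data": {
  "deltas": [
    [0,0,0,0,0,0],
    [0,0,0,0,0,0]
  ]
}}

```text
clock: 26.6
eef_pos: [0.372, -0.3008, 0.0245]
ee_rot: [1.208, 1.202, -1.207]
wrist_force: [0.6, 0.3, -0.9]
opening: 0.0566
```

Emit:
{"op": "send_rows", "data": {
  "deltas": [
    [0,0,0,0,0,0],
    [0,0,0,0,0,0],
    [0,0,0,0,0,0],
    [0,0,0,0,0,0]
  ],
  "gripper": 0
}}

```text
clock: 27.0
eef_pos: [0.372, -0.3009, 0.0243]
ee_rot: [1.208, 1.202, -1.207]
wrist_force: [-0.7, 0.0, -0.1]
opening: 0.0854
```

Emit:
{"op": "send_rows", "data": {
  "deltas": [
    [-0.02,0,0,0,0,0],
    [-0.03,0,0,0,0,0],
    [-0.035,0,0,0,0,0],
    [-0.03,0,0,0,0,0],
    [-0.01,0,0,0,0,0],
    [0,0,0,0,0,0]
  ]
}}

```text
clock: 27.6
eef_pos: [0.3707, -0.2998, 0.1524]
ee_rot: [1.209, 1.206, -1.208]
wrist_force: [-0.4, -0.2, -0.7]
opening: 0.0856
```

```bash
python3 go.py 0.628 -0.213 0.14; python3 look.py p14 .372 -.3 .03
```

```text
clk 27.6 pos [ 0.3707 -0.2998  0.1524] q [-0.84 -0.02  1.78  0.    1.38  0.73] F [-0.4 -0.2 -0.7] open 0.0856
tool shift mm [ 13.  257.3 -86.8] shift if turned [ 12.4 257.3 -86.8] turn [ 0.0001  0.0019 -0.0029]
scene crop centre 253 140
side crop centre 409 168
wrist crop centre 316 229
```

View pics/p14.png

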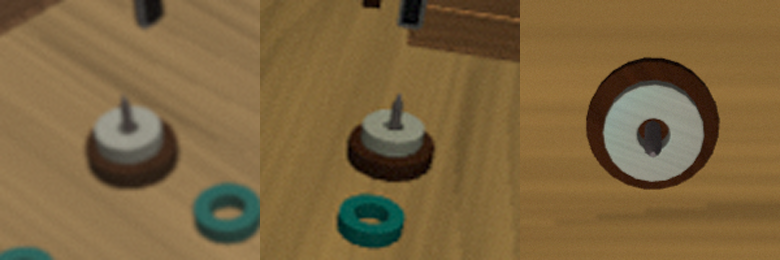

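narrow_big lies flat on the base. Last ring: narrow_small, C at scene (190,229).

Emit:
{"op": "send_rows", "data": {
  "deltas": [
    [0,0.025,-0.008,0,0.002,-0.003],
    [0,0.04,-0.013,0,0,0],
    [0,0.04,-0.014,0,0,0],
    [0,0.04,-0.014,0,0,0],
    [0,0.04,-0.014,0,0,0],
    [0,0.035,-0.012,0,0,0],
    [0,0.02,-0.006,0,0,0],
    [0.02,0,0,0,0,0],
    [0.02,0,0,0,0,0],
    [0,0,0,0,0,0],
    [0,0,0,0,0,0]
  ]
}}

```text
clock: 28.85
eef_pos: [0.6146, -0.2105, 0.0884]
ee_rot: [1.21, 1.236, -1.221]
wrist_force: [0.3, 0.1, -0.0]
opening: 0.0855
```

```bash
python3 go.py 0.628 -0.213 0.1;python3 look.py p15 .628 -.213 .01
```

```text
clk 28.85 pos [ 0.6146 -0.2105  0.0884] q [-0.45  0.4   1.42  0.    1.35  1.12] F [ 0.3  0.1 -0. ] open 0.0855
tool shift mm [-12.   13.2   2.3] shift if turned [-11.6  13.4   2.5] turn [-0.0014 -0.0142  0.0235]
scene crop centre 190 229
side crop centre 302 175
wrist crop centre 321 226
```

View pics/p15.png

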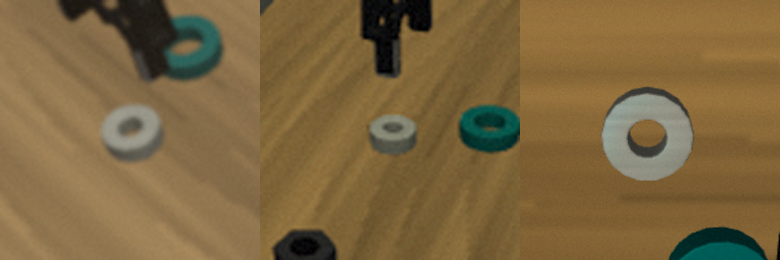

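Crop confirms C: small, narrow hole, aluminium. Levelling and aligning.

Emit:
{"op": "send_rows", "data": {
  "deltas": [
    [0,0.013,0.0025,-0.0014,-0.014,0.0235],
    [0,0,0,0,0,0],
    [0,0,0,0,0,0]
  ]
}}

```text
clock: 29.3
eef_pos: [0.6297, -0.2144, 0.0916]
ee_rot: [1.211, 1.201, -1.206]
wrist_force: [-0.2, -0.4, 0.0]
opening: 0.0854
```

```bash
python3 go.py 0.6275 -0.2125 0.002;python3 - <<'E'
from h import *
f=grab_frame("wrist"); W=f["world_to_cam"];p=W@[.628,-.213,.009,1];u=f["cx"]+f["fx"]*p[0]/-p[2];v=f["cy"]-f["fy"]*p[1]/-p[2];print(u,v)
cu,cv_,h=blob(f,int(u),int(v),50,"grey");print(cu,cv_,cv2.boundingRect(h),ray(f,cu,cv_,.009))
E
```

```text
clk 29.3 pos [ 0.6297 -0.2144  0.0916] q [-0.44  0.41  1.4  -0.    1.33  1.13] F [-0.2 -0.4  0. ] open 0.0854
tool shift mm [89.6 -2.9 -2.2] shift if turned [89.6 -2.2 -1.9] turn [-0.0008  0.0035 -0.0073]
313.5428068850725 249.92555648592753
310.89613173536 254.7942122186495 (277, 223, 69, 65) [ 0.62446426 -0.21116452  0.009     ]
```

Emit:
{"op": "send_rows", "data": {
  "deltas": [
    [0.018,-0.003,-0.002,-0.001,0.0035,-0.007],
    [0.022,0,0,0,0,0],
    [0.022,0,0,0,0,0],
    [0.01,0,0,0,0,0],
    [0,0,0,0,0,0]
  ]
}}

```text
clock: 29.85
eef_pos: [0.6257, -0.2119, 0.015]
ee_rot: [1.209, 1.211, -1.209]
wrist_force: [-0.5, 0.7, 0.3]
opening: 0.0851
```

```bash
python3 go.py 0.6268 -0.2125 0.002
```

```text
clk 29.85 pos [ 0.6257 -0.2119  0.015 ] q [-0.44  0.47  1.47  0.    1.2   1.13] F [-0.5  0.7  0.3] open 0.0851
tool shift mm [13.   1.1  0.6] shift if turned [13.   1.1  0.6] turn [ 0.0003 -0.0009  0.0012]
```

Emit:
{"op": "send_rows", "data": {
  "deltas": [
    [0.006,0.001,0.0005,0,-0.001,0.001],
    [0.006,0,0,0,0,0],
    [0,0,0,0,0,0],
    [0,0,0,0,0,0]
  ]
}}

```text
clock: 30.25
eef_pos: [0.6274, -0.2128, 0.0037]
ee_rot: [1.209, 1.207, -1.208]
wrist_force: [-0.4, -0.8, 0.3]
opening: 0.0856
```

Emit:
{"op": "send_rows", "data": {
  "deltas": [
    [0,0,0,0,0,0],
    [0,0,0,0,0,0],
    [0,0,0,0,0,0],
    [0,0,0,0,0,0],
    [0,0,0,0,0,0],
    [0,0,0,0,0,0],
    [0,0,0,0,0,0]
  ],
  "gripper": 255,
  "force": 40
}}

```text
clock: 30.95
eef_pos: [0.6281, -0.2131, 0.0055]
ee_rot: [1.209, 1.205, -1.207]
wrist_force: [-0.0, -0.9, -0.9]
opening: 0.0439
```

Emit:
{"op": "send_rows", "data": {
  "deltas": [
    [-0.02,0,0,0,0,0],
    [-0.03,0,0,0,0,0],
    [-0.035,0,0,0,0,0],
    [-0.035,0,0,0,0,0],
    [-0.025,0,0,0,0,0],
    [0,0,0,0,0,0]
  ],
  "force": 60
}}

```text
clock: 31.55
eef_pos: [0.6267, -0.2124, 0.1542]
ee_rot: [1.209, 1.209, -1.209]
wrist_force: [0.8, 0.2, -0.6]
opening: 0.0435
```

```bash
python3 go.py 0.371 -0.3003 0.15;python3 inhand.py 0.014
```

```text
clk 31.55 pos [ 0.6267 -0.2124  0.1542] q [-0.44  0.36  1.33 -0.    1.45  1.13] F [ 0.8  0.2 -0.6] open 0.0435
tool shift mm [   4.1 -255.7   87.8] shift if turned [   4.2 -255.7   87.9] turn [ 0.0003  0.0005 -0.0004]
((316.1048889160156, 317.6468200683594), (94.00630950927734, 104.60105895996094), 91.1732177734375)
outer centre - tcp mm [-0.2 -0.3 14. ]
hole ((316.1096496582031, 319.4402160644531), (42.94527816772461, 47.96479797363281), 86.81822204589844) [-1.  -0.3 14. ]
extent [0.045  0.0443 0.    ]
```

Emit:
{"op": "send_rows", "data": {
  "deltas": [
    [0,-0.025,0.008,0,0,0],
    [0,-0.04,0.013,0,0,0],
    [0,-0.04,0.014,0,0,0],
    [0,-0.04,0.014,0,0,0],
    [0,-0.04,0.014,0,0,0],
    [0,-0.035,0.012,0,0,0],
    [0,-0.022,0.008,0,0,0],
    [0,0,0,0,0,0],
    [0,0,0,0,0,0]
  ]
}}

```text
clock: 32.5
eef_pos: [0.3723, -0.2943, 0.1411]
ee_rot: [1.209, 1.225, -1.213]
wrist_force: [1.0, -0.0, -0.3]
opening: 0.0433
```

```bash
python3 go.py 0.3715 -0.3003 0.09
```

```text
clk 32.5 pos [ 0.3723 -0.2943  0.1411] q [-0.83  0.    1.78 -0.    1.37  0.74] F [ 1.  -0.  -0.3] open 0.0433
tool shift mm [51.1 -0.2  6.5] shift if turned [51.1 -0.8  6. ] turn [ 0.0013 -0.0089  0.0121]
```

Emit:
{"op": "send_rows", "data": {
  "deltas": [
    [0,-0.001,0.004,0.001,-0.009,0.012],
    [0.015,0,0,0,0,0],
    [0.02,0,0,0,0,0],
    [0.012,0,0,0,0,0],
    [0,0,0,0,0,0],
    [0,0,0,0,0,0]
  ]
}}

```text
clock: 33.1
eef_pos: [0.3742, -0.2976, 0.091]
ee_rot: [1.207, 1.21, -1.205]
wrist_force: [0.2, -0.2, 1.2]
opening: 0.0435
```

```bash
python3 go.py 0.3715 -0.3003 0.08
```

```text
clk 33.1 pos [ 0.3742 -0.2976  0.091 ] q [-0.83  0.04  1.85  0.    1.25  0.73] F [ 0.2 -0.2  1.2] open 0.0435
tool shift mm [11.  -2.7  2.7] shift if turned [11.  -2.7  2.7] turn [ 0.0042  0.0004 -0.0018]
```

Emit:
{"op": "send_rows", "data": {
  "deltas": [
    [0.005,-0.003,0.0025,0.004,0,-0.002],
    [0.005,0,0,0,0,0],
    [0,0,0,0,0,0]
  ]
}}

```text
clock: 33.4
eef_pos: [0.3717, -0.3009, 0.0816]
ee_rot: [1.208, 1.207, -1.209]
wrist_force: [-0.9, 1.2, -1.0]
opening: 0.043
```

```bash
python3 go.py 0.3715 -0.3003 0.07
```

```text
clk 33.4 pos [ 0.3717 -0.3009  0.0816] q [-0.84  0.05  1.86 -0.    1.23  0.73] F [-0.9  1.2 -1. ] open 0.043
tool shift mm [11.6 -0.2 -0.6] shift if turned [11.6 -0.2 -0.6] turn [ 0.0004  0.002  -0.0011]
```

Emit:
{"op": "send_rows", "data": {
  "deltas": [
    [0.005,0,-0.0005,0,0.002,-0.001],
    [0.005,0,0,0,0,0],
    [0,0,0,0,0,0]
  ]
}}

```text
clock: 33.7
eef_pos: [0.3718, -0.3006, 0.0712]
ee_rot: [1.209, 1.209, -1.209]
wrist_force: [0.1, 1.0, -1.1]
opening: 0.0429
```

```bash
python3 go.py 0.3713 -0.3003 0.0435; python3 - <<'E'
from h import *
f=grab_frame("wrist");cv2.imwrite("pics/w16.png",cv2.resize(f["pixels"][250:390,250:390],(560,560))[:,:,::-1])
E
```

```text
clk 33.7 pos [ 0.3718 -0.3006  0.0712] q [-0.84  0.06  1.87  0.    1.21  0.73] F [ 0.1  1.  -1.1] open 0.0429
tool shift mm [27.7 -0.5 -0.3] shift if turned [27.7 -0.5 -0.3] turn [ 0.0002  0.0004 -0.0005]
```

View pics/w16.png

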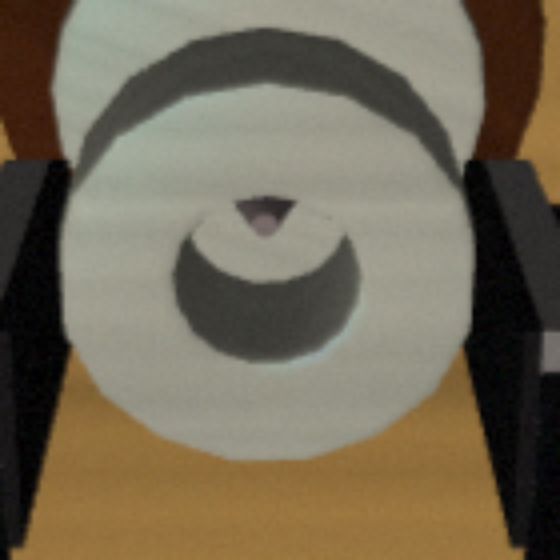

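Emit:
{"op": "send_rows", "data": {
  "deltas": [
    [0.008,-0.001,0,0,0,0],
    [0.01,0,0,0,0,0],
    [0.005,0,0,0,0,0],
    [0,0,0,0,0,0]
  ]
}}

```text
clock: 34.15
eef_pos: [0.3707, -0.3005, 0.0463]
ee_rot: [1.209, 1.209, -1.209]
wrist_force: [0.1, 0.2, -0.6]
opening: 0.0434
```

```bash
python3 go.py 0.371 -0.3003 0.0435; python3 look.py p17 .371 -.3 .05
```

```text
clk 34.15 pos [ 0.3707 -0.3005  0.0463] q [-0.84  0.09  1.9   0.    1.15  0.73] F [ 0.1  0.2 -0.6] open 0.0434
tool shift mm [ 2.8  0.3 -0.2] shift if turned [ 2.8  0.3 -0.2] turn [ 0.0002  0.0004 -0.0006]
scene crop centre 252 133
side crop centre 411 162
wrist crop centre 314 306
```

View pics/p17.png

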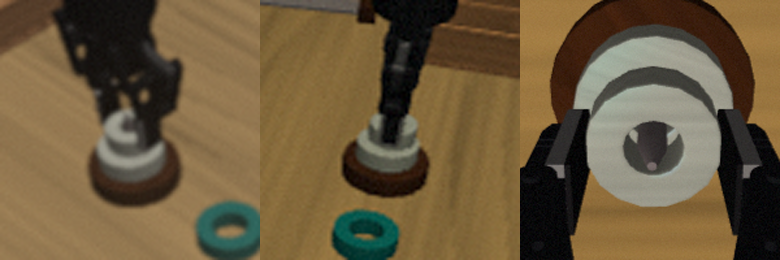

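Emit:
{"op": "send_rows", "data": {
  "deltas": [
    [0.0025,0,0,0,0,0],
    [0.001,0,0,0,0,0],
    [0,0,0,0,0,0]
  ]
}}

```text
clock: 34.6
eef_pos: [0.3714, -0.3012, 0.0442]
ee_rot: [1.208, 1.206, -1.208]
wrist_force: [0.3, 0.2, -0.6]
opening: 0.0427
```

Emit:
{"op": "send_rows", "data": {
  "deltas": [
    [0.001,0,0,0,0,0],
    [0.001,0,0,0,0,0]
  ]
}}

```text
clock: 34.8
eef_pos: [0.3716, -0.3014, 0.0433]
ee_rot: [1.208, 1.205, -1.208]
wrist_force: [-9.3, 9.2, 29.2]
opening: 0.0435
```

Emit:
{"op": "send_rows", "data": {
  "deltas": [
    [0.0012,-0.0003,-0.0003,0,0,0],
    [0.0012,-0.0003,-0.0003,0,0,0],
    [0.0012,-0.0003,-0.0003,0,0,0],
    [0.0012,-0.0003,-0.0003,0,0,0]
  ]
}}

```text
clock: 35.2
eef_pos: [0.3716, -0.3014, 0.0434]
ee_rot: [1.207, 1.2, -1.207]
wrist_force: [-4.9, 4.6, 19.5]
opening: 0.0434
```

Emit:
{"op": "send_rows", "data": {
  "deltas": [
    [0,0,0,0,0,0],
    [0,0,0,0,0,0]
  ]
}}

```text
clock: 35.4
eef_pos: [0.3718, -0.3016, 0.044]
ee_rot: [1.206, 1.199, -1.207]
wrist_force: [-0.6, 0.2, -1.0]
opening: 0.0434
```

Emit:
{"op": "send_rows", "data": {
  "deltas": [
    [0,0,0,0,0,0],
    [0,0,0,0,0,0],
    [0,0,0,0,0,0],
    [0,0,0,0,0,0],
    [0,0,0,0,0,0]
  ],
  "gripper": 0
}}

```text
clock: 35.9
eef_pos: [0.3718, -0.3016, 0.0437]
ee_rot: [1.207, 1.2, -1.207]
wrist_force: [0.3, -0.5, -0.3]
opening: 0.0856
```

Emit:
{"op": "send_rows", "data": {
  "deltas": [
    [-0.02,0,0,0,0,0],
    [-0.03,0,0,0,0,0],
    [-0.035,0,0,0,0,0],
    [-0.03,0,0,0,0,0],
    [-0.01,0,0,0,0,0],
    [0,0,0,0,0,0],
    [0,0,0,0,0,0]
  ]
}}

```text
clock: 36.6
eef_pos: [0.3701, -0.2998, 0.1712]
ee_rot: [1.208, 1.203, -1.208]
wrist_force: [-0.0, 0.1, -0.3]
opening: 0.0852
```

```bash
python3 go.py 0.3713 -0.3003 0.15; python3 look.py p18 .372 -.3 .04; python3 -c "
from h import *
cv2.imwrite('pics/end.png',grab_frame('scene')['pixels'][:,:,::-1])"
```

```text
clk 36.6 pos [ 0.3701 -0.2998  0.1712] q [-0.84 -0.03  1.75  0.    1.42  0.73] F [-0.   0.1 -0.3] open 0.0852
tool shift mm [21.2  1.1  0.4] shift if turned [21.2  1.2  0.5] turn [ 0.0005  0.0043 -0.004 ]
scene crop centre 252 137
side crop centre 410 165
wrist crop centre 315 226
```

View pics/p18.png

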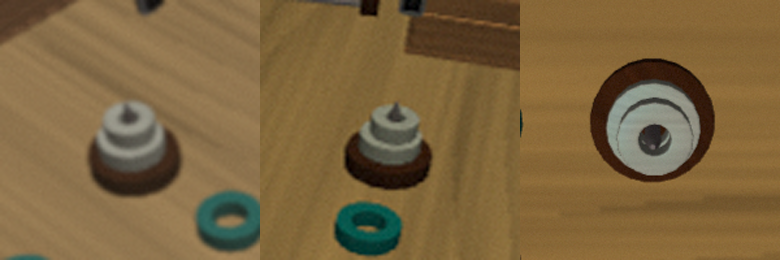

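View pics/end.png

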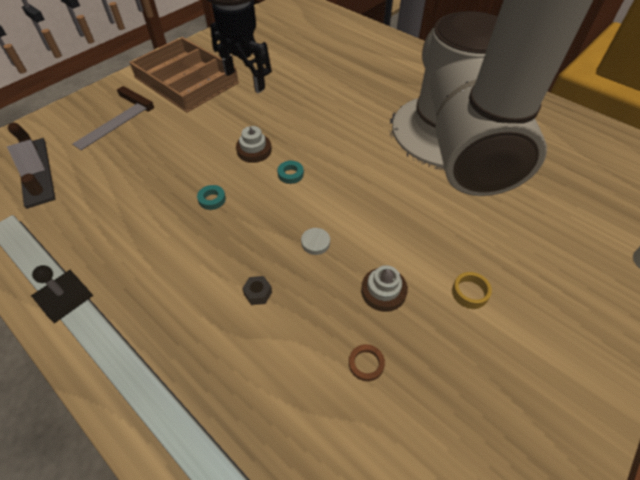

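The stacks are complete at scene (385,285) and (253,143). The other things are at their old pixels: nut (257,290), disc (316,240), wooden ring (366,362), tape (472,289) and turquoise rings (211,196) and (290,171). The gripper is open and clear.

```bash
python3 -c "
from cell import *
sign_off()"
```

```text
the job is handed in; nothing more can be done
```

All four rings are on their posts in the order asked: wide_big then wide_small on the thick post, narrow_big then narrow_small on the thin post. I handed the job in at about 36.6 s.

- **Pressing:** I pushed each ring down while still gripping it, then let go. At the call ends the downward force read about 18–29 N. For wide_big it briefly reached 48 N, which went through the finger pads. I did not press again from above after letting go.
- **Last checks:** The three camera views show both stacks lying flat and centred. The hex nut, disc, wooden ring, tape and turquoise rings are at the same pixels as at the start. The gripper is open and clear, and the wrist force is near 0.
- **Disagreements:** The wrist camera put points 2–3 mm closer to the robot in x than the other two cameras did. I aimed in between and then lined up by sight with the post tip in the hole. The gripper opening read 2–4 mm below the true ring diameters.

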